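# Fit the trolley wheel and its hairpin clip

## Robot

A 6-joint arm with a two-finger parallel gripper is mounted at the origin on the work surface. World frame = base frame: x ahead of the robot, y to its left, z up, the work surface at z = 0. Lengths are in m, angles in rad, forces in N, time in s.
With the tool pointing down it reaches from about 0.3 to 0.95 m from the base axis. Payload 3.1 kg.
Tool frame: the origin (TCP) lies midway between the tips of the shut fingers; the grasp point (between the pads) lies 19 mm behind it; z points along the fingers, y is the line along which they close (so a half turn about z gives the same grasp; the last joint's range is limited). The gripper opens to 85 mm and grips with 20 to 120 N. Pads are 22 mm wide; open, the fingers measure 114 mm over their backs; the gripper's body (76 mm by 85 mm) begins 54 mm behind the grasp point. The pads swing forward as they close: fully open they stand 13 mm farther back than shut.
Start: joints at [1.198, 0.308, 1.634, -0, 1.2, -0.07], TCP at [0.186, 0.597, 0.231] pointing down, gripper open.
Joint ranges: [-3.06, 3.06], [-0.79, 1.96], [0.05, 2.63], [-1.19, 4.34], [0.05, 2.64], [-2.94, 2.94]. Speed limits (rad/s): [2.79, 2.79, 3.14, 3.14, 3.14, 3.14].

## Interface

Orientations are given as a unit quaternion [w, x, y, z].
In Python, from rig import state, camera, close_job gives the robot as it stands.
- The arm moves only by the shell command python3 -m handwheel 'ROWS' [OPENING] [FORCE]. ROWS is JSON, a list of rows, each an object of numbers: "dx", "dy", "dz": the shift along the tool's x, y, z in m; "rx", "ry", "rz": the turn, a rotation vector about the tool's x, y, z in rad. A call has 1 to 10 rows; each row is the pose to reach, as a shift and turn from the pose commanded when the call began, along the tool's axes at that moment; what a row does not reach only later rows make up. A row lasts 1/10 s, in which the tool goes at most 50 mm and 8.59 degrees, less where a joint would pass 70% of its speed; a pose out of reach is approached as far as the arm can. A call with a gripper value outside its range is refused whole. OPENING is the opening, from 0 (shut) to 1 (fully open), set as the call begins (- or left out, the last holds). The fingers move at their own pace and stop on an object; FORCE is the grip in N (left out, the last holds). Time passes only in rows, so rows that repeat a pose let the fingers close. It gives the time, the measured TCP pose, the force, the opening and the grip force at its end, in the units of the state.
- state(): the state, without advancing time (a new reading comes with each control period).
- camera(name): name is "side" or "top" or "wrist"; returns a dict with "image" (480x640x3 uint8, red, green, blue), "mtx" (3x3 intrinsics, pixels), "R" (3x3) and "t" (3): a world point X has camera coordinates R X + t; the wrist camera has in their place "tool_from_camera" (4x4, takes a point from camera to tool coordinates, whose origin is the TCP and whose axes are the flange's). Camera axes: x right, y down, z forward; pixel columns grow to the right and rows downward; lengths in m; the calibration is good to about 2 mm. A picture is of the moment at which its call begins: read the wrist's pose just before it. There is no depth.
- close_job(): hands the job in; it is judged then, once.
The state is a dict: "time_s": time; "joint_positions": joint angles; "qvel": joint speeds; "joint_efforts": joint torques, N m; "ee_pos": TCP position; "ee_rot": TCP orientation; "wrist_force": force on the tool from outside, world axes, zero at the start; "torque": the same for the moment, N m; "width": opening from 0.0 (shut) to 1.0 (fully open); "finger_force": force on a finger pad.
Only numpy, scipy, OpenCV 4.12 (cv2) and the standard library are available. Lean on these libraries where they do the work, as an engineer would, in place of code of your own. Each camera call takes 0.05 s, during which the arm holds its last target. There are 200 camera calls.

## Task

Put the small wheel on the stub axle that leans out of the bench vice, pushed fully down against its shoulder, then slide the hairpin clip's straight leg through the cross hole in the axle until its bowed leg has snapped over and hugs the axle, and let go. Leave the multimeter, the lidded tub and the screwdriver where they are.

Things in the scene. Friction and masses are not known exactly. Their poses are not given: they have to be found in the camera images.
- vice: Grey tilting bench vice, fixed; origin at the centre of the underside of its round foot (132 mm across), z up. In its jaws (73 x 64 mm over all, their tops 26 mm below the axle's shoulder) it holds a 40 mm square trolley leg end, with the stub axle standing on the leg's end plate.
- axle: Steel stub axle, fixed, 16 mm diameter, 47 mm long; its last 4 mm is a cone down to 9 mm. Origin: on its centre line at the shoulder (26 mm across, 6 mm high) where the hub must sit. z runs along it to the tip and leans 32 degrees (0.56 rad) from vertical, roughly towards the robot; x points up the slope; y is level, along the cross hole.
- axle_hole (a point): Centre of the axle's cross hole, on the centre line 36 mm from the shoulder; axes as axle. The hole is 6.5 mm square, goes right through along y and can be entered from either side; the axle ends 11 mm beyond its centre.
- axle_seat (a point): Point on the axle's centre line 15.5 mm from the shoulder: where the wheel's centre lies when the wheel is fully home; axes as axle.
- wheel: Small trolley wheel lying flat, about 120 g: black tyre 64 mm diameter, 25 mm wide (z = 3 to 28 mm), grey hub 30 mm diameter, 31 mm long (z = 0 to 31 mm), bore 18.5 mm right through. Both faces are alike. Origin: on its axis, at the end of the hub it lies on; z is its axis. It can be held across the tyre.
- wheel_center (a point): Centre of the wheel, on its axis, 15.5 mm from wheel's origin; axes as wheel.
- clip: Steel hairpin clip (R-clip), 4 mm wire, 34 g, lying flat. Origin: centre of its coil, on the underside; z up. The coil is two turns, 8 mm thick (z = 0 to 8 mm), an octagon 24 mm across, flats at y = +12 and -12 mm: hold it there. x points along the straight leg, whose centre line is at y = -5, z = 2 mm and whose round tip is at x = 78 mm; it enters the hole first.
- clip_seat (a point): Point on the straight leg's centre line at x = 45, y = -5, z = 2 mm of clip, beside the bowed leg's hump; it lies at the centre of the axle's cross hole when the clip is home (1 to 2 mm of play); axes as clip.
- clip_nose (a point): Nose of the clip's bowed leg (x = 54, y = -1, z = 2 mm of clip, leg relaxed); beyond it the leg flares out to x = 68, y = 8 mm. The bowed leg lies in the clip's plane on the straight leg's +y side and is sprung at the coil: the nose must spread about 4 mm to pass the axle, a push of some 4 to 12 N along x, then it snaps in.
- multimeter: Bystander: orange multimeter lying on the bench, 150 x 75 x 38 mm, origin under its centre.
- tub: Bystander: round white tub with a red lid, 90 mm diameter, 54 mm high, origin under its centre.
- screwdriver: Bystander: screwdriver lying on the bench, x along its shaft.
There are look-alikes about, which are no part of the job. There is more than one size of the wheel; the one meant has the size given above. There is more than one size of the vice; the job needs the larger.

How it is judged:
By the outcome, as a careful person would: the job done as asked, in the order asked, and still so for the second after the job is handed in, with the robot touching nothing.
It also fails if it takes over 64 s, if anything falls off the work surface, if the arm or the gripper's body presses on something with over 40 N, if the wrist force passes 120 N, or if a joint passes its speed limit or range.

## Working session

There is one attempt and no reset: what is moved stays moved. The work goes in short steps, Python scripts to look and compute and a shell command to move; the robot and the scene stay as the last step left them, time stands still between calls to the robot, and variables do not carry over. Pictures are saved under pics/ and viewed, at most 10 in all, crops included, and the job is handed in when it is done.

```bash
ls; mkdir -p pics; python3 - <<'E'
from rig import state,camera
import cv2,numpy as np
s=state();print({k:np.round(v,3).tolist() for k,v in s.items()})
for n in ("side","top","wrist"):
    c=camera(n);np.savez("pics/"+n+"0.npz",**c);cv2.imwrite(f"pics/{n}0.png",c["image"][:,:,::-1])
    print(n,np.round(c["mtx"],1).tolist(),[np.round(c[k],3).tolist() for k in c if k not in("image","mtx")])
E
```

```text
pics
{'time_s': 0.0, 'joint_positions': [1.198, 0.309, 1.635, -0.0, 1.2, -0.07], 'qvel': [-0.001, -0.002, -0.0, 0.0, 0.001, 0.001], 'joint_efforts': [0.001, -41.523, -27.667, 0.0, 0.01, -0.0], 'ee_pos': [0.186, 0.596, 0.23], 'ee_rot': [-0.0, 0.151, 0.989, -0.001], 'wrist_force': [-0.293, -0.443, -0.433], 'torque': [0.004, -0.028, 0.013], 'finger_force': 0.0, 'width': 0.999}
side [[571.1, 0.0, 321.6], [0.0, 571.1, 233.3], [0.0, 0.0, 1.0]] [[[-0.913, -0.407, 0.022], [-0.261, 0.542, -0.799], [0.313, -0.735, -0.601]], [0.529, 0.253, 0.949]]
top [[529.9, 0.0, 324.0], [0.0, 529.9, 253.0], [0.0, 0.0, 1.0]] [[[-0.015, -1.0, 0.0], [-0.998, 0.015, -0.064], [0.064, -0.001, -0.998]], [0.017, 0.567, 1.33]]
wrist [[385.3, 0.0, 318.6], [0.0, 385.3, 235.3], [0.0, 0.0, 1.0]] [[[0.001, -0.951, -0.308, 0.08], [1.0, 0.001, 0.0, 0.0], [-0.0, -0.308, 0.951, -0.142], [0.0, 0.0, 0.0, 1.0]]]
```

View pics/top0.png

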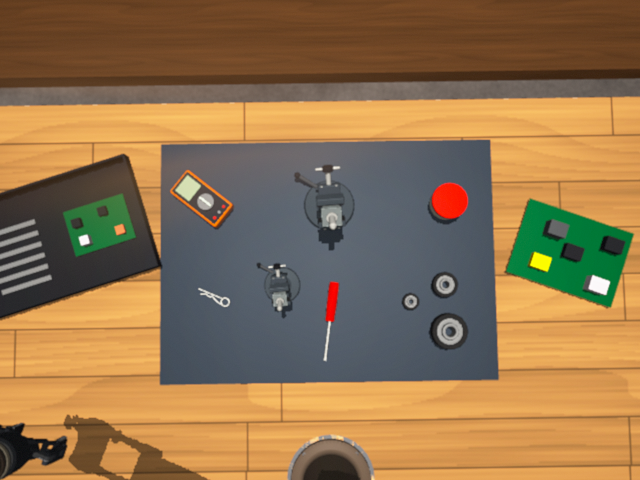

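View pics/side0.png

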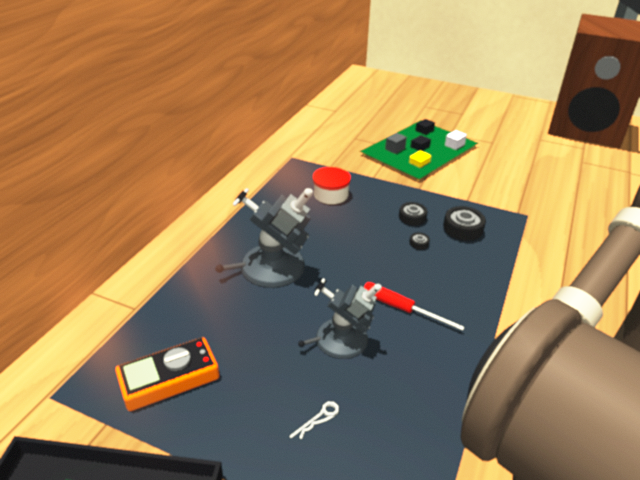

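Top view: candidate wheels at (445,285), (411,301) and (449,331); by its apparent 26 px (~64 mm), (445,285) is the one. The vices are at (328,205), larger, and (282,285), smaller, so I take the first. The only clip has its coil at (225,301). Next I check these choices with a composite crop and measure sizes.

```bash
cat > h.py <<'E'
import numpy as np,cv2
from scipy.spatial.transform import Rotation as Ro
def ray(c,uv,pose=None):
    d=np.linalg.inv(c["mtx"])@np.array([uv[0],uv[1],1.])
    if pose is None: return -c["R"].T@c["t"], c["R"].T@d
    p,q=pose; R=Ro.from_quat(np.roll(q,-1)).as_matrix(); T=c["tool_from_camera"]
    return R@T[:3,3]+p, R@T[:3,:3]@d
def onz(r,z): o,d=r; return o+d*(z-o[2])/d[2]
def meet(r1,r2):
    A=np.stack([r1[1],-r2[1]],1);k=np.linalg.lstsq(A,r2[0]-r1[0],rcond=None)[0]
    a=r1[0]+k[0]*r1[1];b=r2[0]+k[1]*r2[1];return (a+b)/2,np.linalg.norm(a-b)
def proj(c,X,pose=None):
    if pose is None: x=c["R"]@X+c["t"]
    else:
        p,q=pose;R=Ro.from_quat(np.roll(q,-1)).as_matrix();T=c["tool_from_camera"]
        x=T[:3,:3].T@(R.T@(np.asarray(X)-p)-T[:3,3])
    x=c["mtx"]@x;return x[:2]/x[2]
def rv(R): return Ro.from_matrix(R).as_rotvec()
def mat(q): return Ro.from_quat(np.roll(q,-1)).as_matrix()
E
python3 - <<'E'
from h import *
T=dict(np.load("pics/top0.npz"));S=dict(np.load("pics/side0.npz"))
for n,(u,v) in dict(w1=(445,285),w2=(411,301),w3=(449,331)).items():
    print(n,onz(ray(T,(u,v)),.028))
print("clip",onz(ray(T,(225,301)),.008),"tip",onz(ray(T,(199,289)),.002))
print("tip",meet(ray(T,(333,225)),ray(S,(307,192))))
for n in ((328,205),(282,285)): print(onz(ray(T,n),0))
g=T["image"].max(2)
for r in ((425,267,465,303),(400,290,422,312),(428,310,472,352)):
    sub=g[r[1]:r[3],r[0]:r[2]].astype(int); 
    m=((T["image"][r[1]:r[3],r[0]:r[2]].astype(int)[...,2]-T["image"][r[1]:r[3],r[0]:r[2]].astype(int)[...,0])<8).astype(np.uint8)
    cs=cv2.findContours(m,0,2)[0];c=max(cs,key=cv2.contourArea);print(cv2.minEnclosingCircle(c),r)
def crop(c,x,y,w,h,f): return cv2.resize(c["image"][y:y+h,x:x+w],None,fx=f,fy=f,interpolation=cv2.INTER_CUBIC)
a=crop(T,290,160,80,60+20,5);b=crop(S,230,170,80,80,5)[:, :400]
c=crop(T,395,265,80,40+0,5);d=crop(T,185,275,80,40,5)
cv2.imwrite("pics/c1.png",np.vstack([np.hstack([a,b]),np.hstack([c,d])])[:, :,::-1])
E
```

```text
w1 [ 0.48158921 -0.29512748  0.028     ]
w2 [ 0.44282987 -0.20858554  0.028     ]
w3 [ 0.36662931 -0.30168073  0.028     ]
clip [0.4495691  0.26196991 0.008     ] tip [0.48109651 0.32960206 0.002     ]
tip (array([ 0.61794499, -0.01261847,  0.19899103]), np.float64(0.0007363866653626599))
[ 0.69325106 -0.00441119  0.        ]
[0.48805631 0.11698213 0.        ]
((19.150684356689453, 17.54452133178711), 12.941910743713379) (425, 267, 465, 303)
((10.096590995788574, 11.284090995788574), 8.357134819030762) (400, 290, 422, 312)
((20.47142791748047, 20.614286422729492), 18.681631088256836) (428, 310, 472, 352)
```

View pics/c1.png

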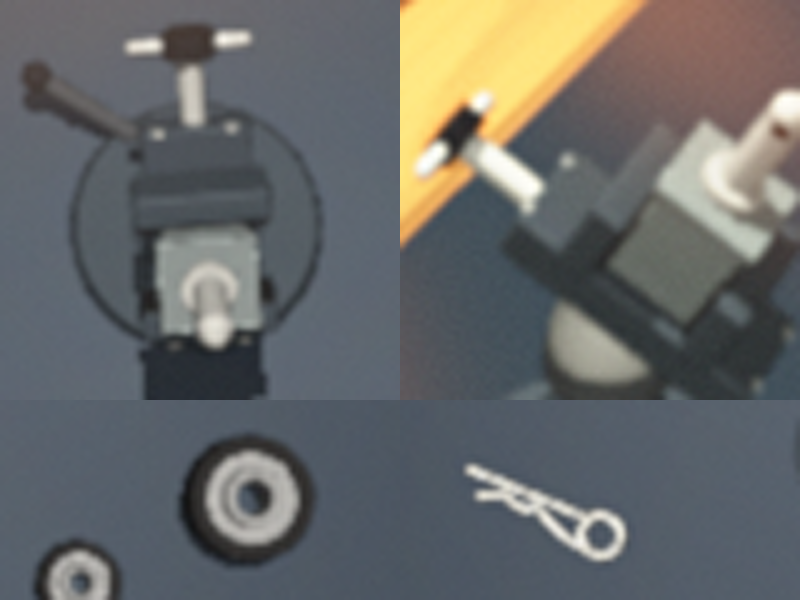

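The crop confirms the larger vice's axle, with its tip at top (333,226) and side (307.4,190.6) and its shoulder at top (331.8,217.6) and side (296.4,208). The wheel at (444,284.5) measures 65 mm. The clip lies flat with its legs pointing to +y world. I'll survey the clip, axle and wheel with the wrist camera on the way over.

```bash
cat >> h.py <<'E'
def Rtool(y,z):
    z=np.array(z,float);z/=np.linalg.norm(z);y=np.array(y,float);y-=z*(y@z);y/=np.linalg.norm(y)
    return np.stack([np.cross(y,z),y,z],1)
def goal(P,R,frm=None):
    from rig import state
    if frm is None: s=state();frm=(s["ee_pos"],mat(s["ee_rot"]))
    p,R0=frm;d=R0.T@(np.asarray(P)-p);r=rv(R0.T@R)
    print("d",np.round(d,4),"r",np.round(r,4),"rows",np.ceil(max(np.linalg.norm(d)/.05,np.linalg.norm(r)/.15)))
E
python3 - <<'E'
from h import *
T=dict(np.load("pics/top0.npz"));S=dict(np.load("pics/side0.npz"))
a,e=meet(ray(T,(333,226)),ray(S,(307.4,190.6)));b,e2=meet(ray(T,(331.8,217.6)),ray(S,(296.4,208)))
print(a,e,b,e2,np.linalg.norm(a-b),(a-b)/np.linalg.norm(a-b))
m=cv2.inRange(T["image"][275:315,185:245],(150,150,150),(255,255,255))
ys,xs=np.nonzero(m);print(len(xs));
R=Rtool([np.cos(-.44),np.sin(-.44),0],[0,0,-1])
goal([.463,.291,.10],R)
R2=Rtool([0,1,0],[.53,0,-.848]); p2=np.array([.61,-.01,.19])-R2[:,2]*.09
goal(p2,R2,([.463,.291,.10],R));print(p2)
E
```

```text
[ 0.61608112 -0.01221722  0.20262136] 0.002387463506611836 [ 0.63926996 -0.01109963  0.15857691] 0.0002693774983773269 0.04978840598868974 [-0.46574794 -0.02244679  0.88463269]
164
d [-0.3552 -0.2083  0.1307] r [-1.400e-03  1.500e-03  1.708e+00] rows 12.0
d [-0.23    0.218  -0.1663] r [-0.5593 -0.3549 -1.9502] rows 14.0
[ 0.5623001  -0.01        0.26631985]
```

```bash
python3 -m handwheel '[{"dx":-0.177,"dy":-0.104,"dz":0.065,"rz":0.85},{"dx":-0.177,"dy":-0.104,"dz":0.065,"rz":0.85},{"dx":-0.177,"dy":-0.104,"dz":0.065,"rz":0.85},{"dx":-0.177,"dy":-0.104,"dz":0.065,"rz":0.85},{"dx":-0.177,"dy":-0.104,"dz":0.065,"rz":0.85},{"dx":-0.177,"dy":-0.104,"dz":0.065,"rz":0.85},{"dx":-0.355,"dy":-0.208,"dz":0.13,"rz":1.708},{"dx":-0.355,"dy":-0.208,"dz":0.13,"rz":1.708},{"dx":-0.355,"dy":-0.208,"dz":0.13,"rz":1.708},{"dx":-0.355,"dy":-0.208,"dz":0.13,"rz":1.708}]'
python3 - <<'E'
from h import *
goal([.463,.291,.10],Rtool([np.cos(-.44),np.sin(-.44),0],[0,0,-1]))
E
```

```text
d [-0.3552 -0.2083  0.1307] r [-1.400e-03  1.500e-03  1.708e+00] rows 12.0invalid input
```

```bash
python3 -m handwheel '[{"dx":-0.1,"dy":-0.06,"dz":0.04,"rx":0,"ry":0,"rz":0.5},{"dx":-0.2,"dy":-0.12,"dz":0.08,"rx":0,"ry":0,"rz":1.0},{"dx":-0.2,"dy":-0.12,"dz":0.08,"rx":0,"ry":0,"rz":1.0}]'; python3 -m handwheel -h | head -20
```

```text
time_s: 0.45
ee_pos: [0.2812, 0.4895, 0.1819]
ee_rot: [0.0, 0.37, 0.929, -0.0]
wrist_force: [0.1, -0.7, -0.6]
width: 1.0
finger_force: 0.0invalid input: not JSON, or not a number
```

```bash
python3 - <<'E'
from h import *
goal([.463,.291,.10],Rtool([np.cos(-.44),np.sin(-.44),0],[0,0,-1]))
E
```

```text
d [-0.2685 -0.0193  0.0819] r [2.0000e-04 1.0000e-04 1.2535e+00] rows 9.0
```

```bash
python3 -m handwheel '[{"dx":-0.268,"dy":-0.019,"dz":0.082,"rx":0,"ry":0,"rz":1.25},{"dx":-0.268,"dy":-0.019,"dz":0.082,"rx":0,"ry":0,"rz":1.25},{"dx":-0.268,"dy":-0.019,"dz":0.082,"rx":0,"ry":0,"rz":1.25},{"dx":-0.268,"dy":-0.019,"dz":0.082,"rx":0,"ry":0,"rz":1.25},{"dx":-0.268,"dy":-0.019,"dz":0.082,"rx":0,"ry":0,"rz":1.25},{"dx":-0.268,"dy":-0.019,"dz":0.082,"rx":0,"ry":0,"rz":1.25},{"dx":-0.268,"dy":-0.019,"dz":0.082,"rx":0,"ry":0,"rz":1.25},{"dx":-0.268,"dy":-0.019,"dz":0.082,"rx":0,"ry":0,"rz":1.25},{"dx":-0.268,"dy":-0.019,"dz":0.082,"rx":0,"ry":0,"rz":1.25},{"dx":-0.268,"dy":-0.019,"dz":0.082,"rx":0,"ry":0,"rz":1.25}]'
cat >> h.py <<'E'
def shot(name,cam="wrist"):
    from rig import state,camera
    s=state();c=camera(cam);c["p"]=s["ee_pos"];c["q"]=s["ee_rot"]
    np.savez(f"pics/{name}.npz",**c);cv2.imwrite(f"pics/{name}.png",c["image"][:,:,::-1]);return c,(c["p"],c["q"])
E
python3 - <<'E'
from h import *
c,p=shot("clip1");print(p)
m=cv2.inRange(c["image"],(140,140,140),(255,255,255))
for k in sorted(cv2.findContours(m,0,2)[0],key=cv2.contourArea)[-3:]:
    print(cv2.boundingRect(k),cv2.contourArea(k))
print(proj(c,[.4496,.262,.008],p),proj(c,[.481,.33,.002],p))
goal([.5623,-.01,.266],Rtool([0,1,0],[.53,0,-.848]))
E
```

```text
time_s: 1.45
ee_pos: [0.4632, 0.2931, 0.1002]
ee_rot: [-0.0, 0.842, 0.539, -0.0]
wrist_force: [1.0, 0.7, 0.8]
width: 1.0
finger_force: 0.0
(array([0.46319912, 0.29313606, 0.10024122]), array([-3.15553750e-05,  8.42300377e-01,  5.39008271e-01, -3.97423460e-04]))
(424, 383, 28, 28) 383.5
(300, 186, 18, 92) 422.0
(299, 170, 35, 134) 1326.0
[320.74623307 288.13215148] [321.02275899 174.80177909]
d [-0.2342  0.2167 -0.1656] r [-0.5575 -0.3569 -1.9413] rows 14.0
```

View pics/clip1.png

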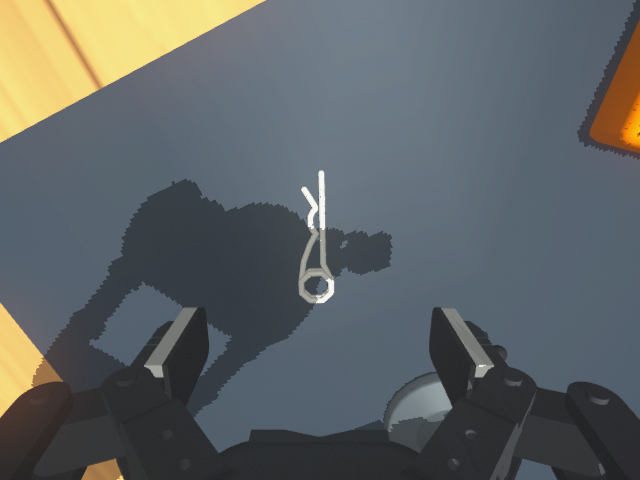

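The picture shows the clip with its coil at (316.5,286.5), straight-leg tip at (321,171) and bowed leg on the left (−tool y), as expected. I work out its pose now, then go to view the axle.

```bash
python3 - <<'E'
from h import *
c=dict(np.load("pics/clip1.npz"));p=(c["p"],c["q"])
m=cv2.inRange(c["image"],(120,120,120),(255,255,255))[165:310,290:340]
for r in (8,20,40,50,70,80,90,100,110,120,130): 
    xs=np.nonzero(m[r])[0]+290;print(r+165,xs.min() if len(xs) else None,xs.max() if len(xs) else None)
t=onz(ray(c,(321.5,171),p),.002);C=onz(ray(c,(316.5,286.5),p),.006);print(t,C,np.linalg.norm(t-C),"expect 78.2")
for uv in ((323,210),(324,240),(325,262)): print(onz(ray(c,uv,p),.002))
d=t-onz(ray(c,(325,262),p),.002);print("yaw leg",np.degrees(np.arctan2(d[1],d[0])))
E
python3 -m handwheel '[{"dx":-0.05,"dy":0.04,"dz":-0.1,"rx":0,"ry":0,"rz":-0.8},{"dx":-0.05,"dy":0.04,"dz":-0.1,"rx":0,"ry":0,"rz":-0.8},{"dx":-0.13,"dy":0.12,"dz":-0.165,"rx":-0.3,"ry":-0.2,"rz":-1.1},{"dx":-0.13,"dy":0.12,"dz":-0.165,"rx":-0.3,"ry":-0.2,"rz":-1.1},{"dx":-0.13,"dy":0.12,"dz":-0.165,"rx":-0.3,"ry":-0.2,"rz":-1.1},{"dx":-0.13,"dy":0.12,"dz":-0.165,"rx":-0.3,"ry":-0.2,"rz":-1.1},{"dx":-0.13,"dy":0.12,"dz":-0.165,"rx":-0.3,"ry":-0.2,"rz":-1.1},{"dx":-0.13,"dy":0.12,"dz":-0.165,"rx":-0.3,"ry":-0.2,"rz":-1.1},{"dx":-0.13,"dy":0.12,"dz":-0.165,"rx":-0.3,"ry":-0.2,"rz":-1.1},{"dx":-0.13,"dy":0.12,"dz":-0.165,"rx":-0.3,"ry":-0.2,"rz":-1.1}]'
python3 - <<'E'
from h import *
goal([.5623,-.01,.266],Rtool([0,1,0],[.53,0,-.848]))
E
```

```text
173 318 324
185 318 324
205 311 325
215 308 325
235 312 324
245 307 324
255 303 325
265 301 326
275 299 331
285 299 334
295 300 332
[0.4822549  0.33202592 0.002     ] [0.44710933 0.26341239 0.006     ] 0.07719473676837421 expect 78.2
[0.47273577 0.3089215  0.002     ]
[0.46489291 0.29015124 0.002     ]
[0.4590455  0.27569307 0.002     ]
yaw leg 67.60811115472401
time_s: 2.5
ee_pos: [0.5177, 0.1254, 0.2657]
ee_rot: [0.17, 0.425, 0.889, -0.003]
wrist_force: [0.3, 0.3, 0.3]
width: 1.0
finger_force: 0.0
d [-0.1283 -0.0526  0.0334] r [-0.2486 -0.1688 -0.8441] rows 6.0
```

```bash
python3 -m handwheel '[{"dx":-0.128,"dy":-0.052,"dz":0.033,"rx":-0.249,"ry":-0.169,"rz":-0.844},{"dx":-0.128,"dy":-0.052,"dz":0.033,"rx":-0.249,"ry":-0.169,"rz":-0.844},{"dx":-0.128,"dy":-0.052,"dz":0.033,"rx":-0.249,"ry":-0.169,"rz":-0.844},{"dx":-0.128,"dy":-0.052,"dz":0.033,"rx":-0.249,"ry":-0.169,"rz":-0.844},{"dx":-0.128,"dy":-0.052,"dz":0.033,"rx":-0.249,"ry":-0.169,"rz":-0.844},{"dx":-0.128,"dy":-0.052,"dz":0.033,"rx":-0.249,"ry":-0.169,"rz":-0.844},{"dx":-0.128,"dy":-0.052,"dz":0.033,"rx":-0.249,"ry":-0.169,"rz":-0.844},{"dx":-0.128,"dy":-0.052,"dz":0.033,"rx":-0.249,"ry":-0.169,"rz":-0.844}]'
python3 - <<'E'
from h import *
c,p=shot("axle1");print(p)
for X in ([.616,-.0122,.2026],[.6393,-.0111,.1586]): print(proj(c,X,p))
cv2.imwrite("pics/axle1c.png",cv2.resize(c["image"][100:340,190:450],None,fx=2.3,fy=2.3,interpolation=cv2.INTER_CUBIC)[:,:,::-1])
E
```

```text
time_s: 3.3
ee_pos: [0.5625, -0.0105, 0.2659]
ee_rot: [0.275, 0.001, 0.961, 0.0]
wrist_force: [-0.5, 0.3, -1.2]
width: 1.001
finger_force: 0.0
(array([ 0.56252241, -0.01052541,  0.26588263]), array([2.75343143e-01, 9.92561959e-04, 9.61345470e-01, 2.36441110e-04]))
[315.17972513 264.29017853]
[317.16139093 234.65599199]
```

View pics/axle1c.png

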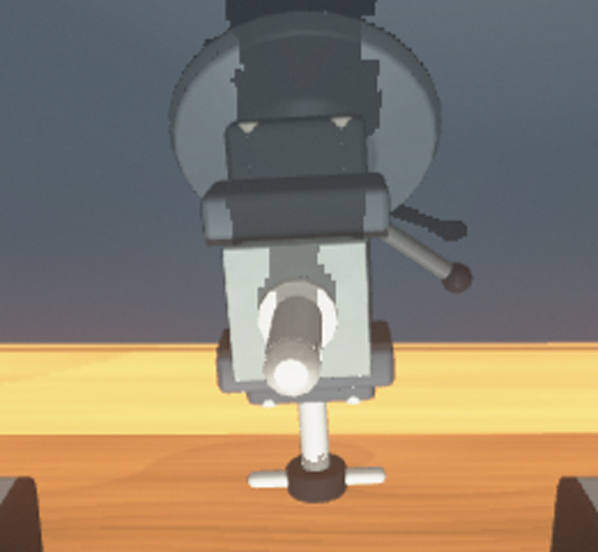

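The crop shows the axle tip face at pixel (317.0,263.9), the shoulder disc around (319.8,237.8), and the end plate rotated about 2.5°. The vice yaw is therefore about +2.8°, and it agrees with the two-view axis.

```bash
python3 - <<'E'
from h import *
from scipy.optimize import least_squares
T=dict(np.load("pics/top0.npz"));S=dict(np.load("pics/side0.npz"));c=dict(np.load("pics/axle1.npz"));p=(c["p"],c["q"])
obs=[(T,None,(333,226),47),(S,None,(307.4,190.6),47),(c,p,(317,263.9),47),(T,None,(331.8,217.6),0),(S,None,(296.4,208),0),(c,p,(319.8,237.8),0)]
def az(psi): return np.array([-.53*np.cos(psi),-.53*np.sin(psi),.848])
f=lambda v:np.concatenate([proj(C,v[:3]+az(v[3])*h/1000,q)-uv for C,q,uv,h in obs]+[[(v[3]-.045)/.01]])
r=least_squares(f,[.64,-.011,.158,.05]);print(r.x,np.round(r.fun,1));v=r.x
print("tip",v[:3]+.047*az(v[3]))
W=onz(ray(T,(444.15,284.54)),.028);print("wheel",W)
goal([W[0],W[1],.09],Rtool([0,1,0],[0,0,-1]))
E
```

```text
[ 0.63975747 -0.00965954  0.16239193  0.04746382] [-0.8  0.1  0.9  0.8  0.3 -1.1 -0.6 -0.4 -0.7 -1.4 -0.7  1.2  0.2]
tip [ 0.61487552 -0.01084142  0.20224793]
wheel [ 0.48277669 -0.29302449  0.028     ]
d [ 0.1603 -0.2832  0.1072] r [ 5.000e-04  5.583e-01 -3.700e-03] rows 7.0
```

```bash
python3 -m handwheel '[{"dx":0.16,"dy":-0.283,"dz":0.107,"rx":0,"ry":0.558,"rz":-0.004},{"dx":0.16,"dy":-0.283,"dz":0.107,"rx":0,"ry":0.558,"rz":-0.004},{"dx":0.16,"dy":-0.283,"dz":0.107,"rx":0,"ry":0.558,"rz":-0.004},{"dx":0.16,"dy":-0.283,"dz":0.107,"rx":0,"ry":0.558,"rz":-0.004},{"dx":0.16,"dy":-0.283,"dz":0.107,"rx":0,"ry":0.558,"rz":-0.004},{"dx":0.16,"dy":-0.283,"dz":0.107,"rx":0,"ry":0.558,"rz":-0.004},{"dx":0.16,"dy":-0.283,"dz":0.107,"rx":0,"ry":0.558,"rz":-0.004},{"dx":0.16,"dy":-0.283,"dz":0.107,"rx":0,"ry":0.558,"rz":-0.004},{"dx":0.16,"dy":-0.283,"dz":0.107,"rx":0,"ry":0.558,"rz":-0.004}]'
python3 - <<'E'
from h import *
c,p=shot("wh1");print(p,proj(c,[.4828,-.293,.031],p))
g=cv2.cvtColor(c["image"],cv2.COLOR_RGB2GRAY)
m=cv2.inRange(g,105,255)
u,v=proj(c,[.4828,-.293,.031],p)
for k in cv2.findContours(m,cv2.RETR_LIST,2)[0]:
    a=cv2.contourArea(k)
    if a>100:
        (x,y),r=cv2.minEnclosingCircle(k)
        if np.hypot(x-u,y-v)<60 and r<60: print(a,(x,y),r, onz(ray(c,(x,y),p),.031))
cv2.imwrite("pics/wh1c.png",c["image"][60:420,140:500,::-1])
E
```

```text
time_s: 4.25
ee_pos: [0.4843, -0.2932, 0.0902]
ee_rot: [-0.0, -0.0, 1.0, -0.0]
wrist_force: [-0.1, -0.3, 1.0]
width: 1.0
finger_force: 0.0
(array([ 0.48434856, -0.29321825,  0.09016585]), array([-1.61577040e-04, -4.10220150e-04,  9.99999805e-01, -4.42742200e-04])) [318.277997   257.42745879]
871.5 (313.5416564941406, 254.9166717529297) 17.92959213256836 [ 0.48130361 -0.29564499  0.031     ]
318.5 (314.35455322265625, 249.46363830566406) 26.72998046875 [ 0.47806552 -0.29518493  0.031     ]
4414.5 (313.5740661621094, 251.71481323242188) 39.77870559692383 [ 0.47939906 -0.29562195  0.031     ]
```

View pics/wh1c.png

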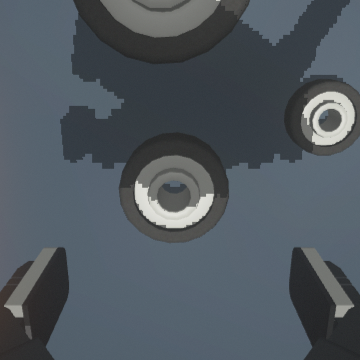

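The wheel's bore centre is at about (314,255), so the wheel is at (0.4815,-0.295), and nothing stands in the fingers' way. Descending to grip.

```bash
python3 -m handwheel '[{"dx":0.003,"dy":-0.002,"dz":0.05,"rx":0,"ry":0,"rz":0},{"dx":0.003,"dy":-0.002,"dz":0.08,"rx":0,"ry":0,"rz":0},{"dx":0.003,"dy":-0.002,"dz":0.094,"rx":0,"ry":0,"rz":0},{"dx":0.003,"dy":-0.002,"dz":0.094,"rx":0,"ry":0,"rz":0},{"dx":0.003,"dy":-0.002,"dz":0.094,"rx":0,"ry":0,"rz":0}]' 1 60 && python3 -m handwheel '[{"dx":0,"dy":0,"dz":0,"rx":0,"ry":0,"rz":0},{"dx":0,"dy":0,"dz":0,"rx":0,"ry":0,"rz":0},{"dx":0,"dy":0,"dz":0,"rx":0,"ry":0,"rz":0},{"dx":0,"dy":0,"dz":0,"rx":0,"ry":0,"rz":0},{"dx":0,"dy":0,"dz":0,"rx":0,"ry":0,"rz":0},{"dx":0,"dy":0,"dz":0,"rx":0,"ry":0,"rz":0}]' 0.5 60
```

```text
time_s: 4.8
ee_pos: [0.4831, -0.295, -0.0016]
ee_rot: [0.002, -0.003, 1.0, -0.002]
wrist_force: [0.7, 0.1, -0.0]
width: 0.997
finger_force: 0.0
time_s: 5.4
ee_pos: [0.4834, -0.2959, -0.0003]
ee_rot: [0.003, -0.002, 1.0, -0.002]
wrist_force: [-0.5, 1.8, 5.2]
width: 0.73
finger_force: 64.7
```

```bash
python3 -m handwheel '[{"dx":0,"dy":0,"dz":-0.04,"rx":0,"ry":0,"rz":0},{"dx":0,"dy":0,"dz":-0.09,"rx":0,"ry":0,"rz":0},{"dx":0,"dy":0,"dz":-0.14,"rx":0,"ry":0,"rz":0},{"dx":0,"dy":0,"dz":-0.18,"rx":0,"ry":0,"rz":0},{"dx":0,"dy":0,"dz":-0.18,"rx":0,"ry":0,"rz":0}]'
python3 - <<'E'
from h import *
c,p=shot("held1");I=((np.zeros(3)),np.array([1.,0,0,0]))
print(p)
for X in ([0,0,-.031],[.015,0,-.031],[-.015,0,-.031],[0,.015,-.031],[.032,0,-.028],[0,.00925,-.031],[0,0,0]): print(X,proj(c,X,I))
g=cv2.cvtColor(c["image"],cv2.COLOR_RGB2GRAY)
u,v=proj(c,[0,0,-.031],I)
for th in (100,120,140):
  for k in cv2.findContours(cv2.inRange(g,th,255),cv2.RETR_LIST,2)[0]:
    a=cv2.contourArea(k);(x,y),r=cv2.minEnclosingCircle(k)
    if a>200 and np.hypot(x-u,y-v)<60 and r<80: print(th,a,(x,y),r)
cv2.imwrite("pics/held1c.png",cv2.resize(c["image"][240:480,180:460,::-1],None,fx=2,fy=2))
E
```

```text
time_s: 5.9
ee_pos: [0.4861, -0.2981, 0.1859]
ee_rot: [0.007, -0.002, 1.0, -0.006]
wrist_force: [1.5, -0.8, -0.8]
width: 0.725
finger_force: 66.7
(array([ 0.48605152, -0.2980698 ,  0.18588409]), array([ 0.00749134, -0.00240182,  0.99995257, -0.00574159]))
[0, 0, -0.031] [317.30657033 358.50794358]
[0.015, 0, -0.031] [317.28654654 319.26806496]
[-0.015, 0, -0.031] [317.32521997 395.05494042]
[0, 0.015, -0.031] [361.69090821 358.52264422]
[0.032, 0, -0.028] [317.29023197 267.42477665]
[0, 0.00925, -0.031] [344.67747661 358.51700916]
[0, 0, 0] [317.52345197 312.69331616]
100 2200.0 (318.1551818847656, 354.5) 29.1938419342041
100 1131.5 (318.7412414550781, 348.6325988769531) 44.86788558959961
100 10569.5 (318.56976318359375, 340.5) 64.66465759277344
120 597.0 (312.0, 372.0) 51.62373733520508
140 474.5 (317.0, 378.5) 45.13600540161133
```

View pics/held1c.png

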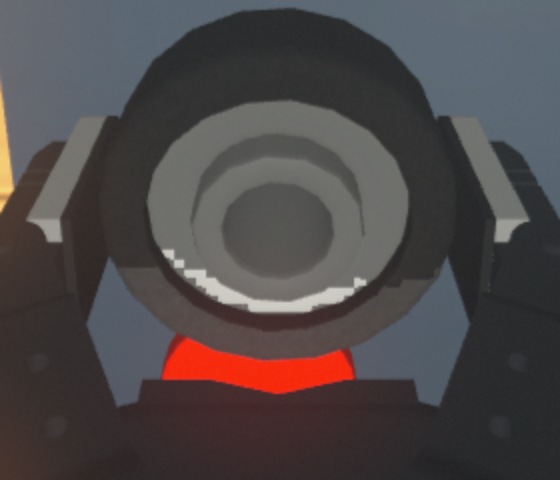

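The picture shows the wheel held square with its bore at (318.2,354.5). That puts the wheel axis +1.6 mm in tool x. Moving to 20 mm before the axle tip.

```bash
cat >> h.py <<'E'
psi=.0475; AZ=np.array([-.53*np.cos(psi),-.53*np.sin(psi),.848]);AY=np.array([-np.sin(psi),np.cos(psi),0]);AX=np.cross(AY,AZ)
TIP=np.array([.6149,-.0108,.2022])
E
python3 - <<'E'
from h import *
R=Rtool(AY,-AZ); P=TIP+.02*AZ-R@[.0016,.0003,0];print(P);goal(P,R)
E
```

```text
[ 0.60568147 -0.01153855  0.220008  ]
d [-0.1234  0.2842 -0.0388] r [-0.0197 -0.5489 -0.0394] rows 7.0
```

```bash
python3 -m handwheel '[{"dx":0,"dy":0.03,"dz":-0.045,"rx":-0.003,"ry":-0.1,"rz":-0.01},{"dx":-0.03,"dy":0.08,"dz":-0.06,"rx":-0.01,"ry":-0.25,"rz":-0.02},{"dx":-0.07,"dy":0.12,"dz":-0.06,"rx":-0.015,"ry":-0.4,"rz":-0.03},{"dx":-0.1,"dy":0.16,"dz":-0.06,"rx":-0.02,"ry":-0.549,"rz":-0.039},{"dx":-0.12,"dy":0.2,"dz":-0.06,"rx":-0.02,"ry":-0.549,"rz":-0.039},{"dx":-0.123,"dy":0.24,"dz":-0.055,"rx":-0.02,"ry":-0.549,"rz":-0.039},{"dx":-0.123,"dy":0.27,"dz":-0.05,"rx":-0.02,"ry":-0.549,"rz":-0.039},{"dx":-0.123,"dy":0.284,"dz":-0.045,"rx":-0.02,"ry":-0.549,"rz":-0.039},{"dx":-0.123,"dy":0.284,"dz":-0.042,"rx":-0.02,"ry":-0.549,"rz":-0.039},{"dx":-0.123,"dy":0.284,"dz":-0.039,"rx":-0.02,"ry":-0.549,"rz":-0.039}]'
python3 - <<'E'
from h import *
R=Rtool(AY,-AZ); P=TIP+.02*AZ-R@[.0016,.0003,0];goal(P,R)
c,p=shot("pre1")
print("tip pred",proj(c,TIP,p),"bore top",proj(c,p[0]+mat(p[1])@[.0016,.0003,-.031],p))
cs=shot("pre1s","side")[0];ct=shot("pre1t","top")[0]
f=lambda i,x,y,w,h,k:cv2.resize(i["image"][y:y+h,x:x+w],None,fx=k,fy=k,interpolation=cv2.INTER_CUBIC)
cv2.imwrite("pics/pre1c.png",np.hstack([f(c,218,240,200,200,2),f(cs,260,120,100,100,4)])[:,:,::-1])
E
```

```text
time_s: 6.95
ee_pos: [0.6015, -0.0096, 0.2137]
ee_rot: [0.27, -0.022, 0.963, 0.01]
wrist_force: [-0.2, -0.8, -1.2]
width: 0.729
finger_force: 66.7
d [-0.0068 -0.0021 -0.0033] r [ 0.0066 -0.0112 -0.003 ] rows 1.0
tip pred [313.32110912 304.99139852] bore top [318.12946475 354.38748747]
```

View pics/pre1c.png

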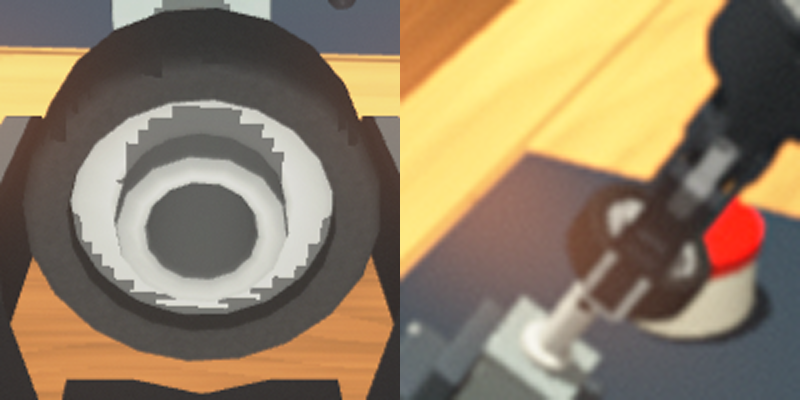

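The wheel is just above the axle and the axle points into it. About 7 mm of lateral error remains, so I correct that first.

```bash
python3 -m handwheel '[{"dx":-0.007,"dy":-0.002,"dz":-0.003,"rx":0.007,"ry":-0.011,"rz":-0.003},{"dx":-0.007,"dy":-0.002,"dz":-0.003,"rx":0.007,"ry":-0.011,"rz":-0.003},{"dx":-0.007,"dy":-0.002,"dz":-0.003,"rx":0.007,"ry":-0.011,"rz":-0.003}]'
python3 - <<'E'
from h import *
R=Rtool(AY,-AZ); P=TIP+.02*AZ-R@[.0016,.0003,0];goal(P,R)
E
```

```text
time_s: 7.4
ee_pos: [0.6079, -0.0125, 0.2228]
ee_rot: [0.278, -0.022, 0.96, 0.006]
wrist_force: [-0.6, 0.6, -1.3]
width: 0.731
finger_force: 66.7
d [0.0033 0.001  0.0012] r [-0.0019  0.0044 -0.0013] rows 1.0
```

```bash
python3 -m handwheel '[{"dx":0.003,"dy":0.001,"dz":0.001,"rx":-0.002,"ry":0.004,"rz":-0.001},{"dx":0.003,"dy":0.001,"dz":0.005,"rx":-0.002,"ry":0.004,"rz":-0.001},{"dx":0.003,"dy":0.001,"dz":0.012,"rx":-0.002,"ry":0.004,"rz":-0.001},{"dx":0.003,"dy":0.001,"dz":0.018,"rx":-0.002,"ry":0.004,"rz":-0.001},{"dx":0.003,"dy":0.001,"dz":0.024,"rx":-0.002,"ry":0.004,"rz":-0.001},{"dx":0.003,"dy":0.001,"dz":0.028,"rx":-0.002,"ry":0.004,"rz":-0.001},{"dx":0.003,"dy":0.001,"dz":0.028,"rx":-0.002,"ry":0.004,"rz":-0.001}]'
python3 - <<'E'
from h import *
from rig import state
s=state();print("F tool",mat(s["ee_rot"]).T@s["wrist_force"],"M",mat(s["ee_rot"]).T@s["torque"])
R=Rtool(AY,-AZ); P=TIP-.008*AZ-R@[.0016,.0003,0];goal(P,R)
E
```

```text
time_s: 8.1
ee_pos: [0.6194, -0.0104, 0.1954]
ee_rot: [0.274, -0.023, 0.961, 0.007]
wrist_force: [1.2, -2.4, -2.6]
width: 0.731
finger_force: 66.5
F tool [ 0.45830777 -2.41886925  2.79722722] M [0.40075473 0.50712675 0.05522106]
d [-0.0014 -0.0005 -0.0002] r [ 0.0008 -0.0027  0.0002] rows 1.0
```

```bash
python3 -m handwheel '[{"dx":0,"dy":0,"dz":0.005,"rx":0,"ry":0,"rz":0},{"dx":0,"dy":0,"dz":0.010,"rx":0,"ry":0,"rz":0},{"dx":0,"dy":0,"dz":0.015,"rx":0,"ry":0,"rz":0},{"dx":0,"dy":0,"dz":0.020,"rx":0,"ry":0,"rz":0},{"dx":0,"dy":0,"dz":0.020,"rx":0,"ry":0,"rz":0}]'
python3 - <<'E'
from h import *
from rig import state
s=state();print("F tool",mat(s["ee_rot"]).T@s["wrist_force"],"M",mat(s["ee_rot"]).T@s["torque"])
R=Rtool(AY,-AZ); P=TIP-.028*AZ-R@[.0016,.0003,0];goal(P,R)
E
```

```text
time_s: 8.6
ee_pos: [0.6298, -0.0098, 0.1784]
ee_rot: [0.274, -0.023, 0.961, 0.007]
wrist_force: [1.4, -3.8, -2.8]
width: 0.73
finger_force: 66.5
F tool [ 0.47111069 -3.81443707  3.03436763] M [ 0.51981219  0.66439348 -0.01294714]
d [-0.0015 -0.0006 -0.0001] r [ 0.0009 -0.0025  0.    ] rows 1.0
```

```bash
python3 -m handwheel '[{"dx":0,"dy":-0.0007,"dz":0.005,"rx":0,"ry":0,"rz":0},{"dx":0,"dy":-0.0007,"dz":0.010,"rx":0,"ry":0,"rz":0},{"dx":0,"dy":-0.0007,"dz":0.015,"rx":0,"ry":0,"rz":0},{"dx":0,"dy":-0.0007,"dz":0.018,"rx":0,"ry":0,"rz":0},{"dx":0,"dy":-0.0007,"dz":0.020,"rx":0,"ry":0,"rz":0},{"dx":0,"dy":-0.0007,"dz":0.020,"rx":0,"ry":0,"rz":0}]'
python3 - <<'E'
from h import *
from rig import state
s=state();print("F tool",mat(s["ee_rot"]).T@s["wrist_force"],"M",mat(s["ee_rot"]).T@s["torque"])
R=Rtool(AY,-AZ); P=TIP-.047*AZ-R@[.0016,.0003,0];goal(P,R)
E
```

```text
time_s: 9.2
ee_pos: [0.6388, -0.0098, 0.1653]
ee_rot: [0.274, -0.024, 0.961, 0.007]
wrist_force: [-35.2, -6.0, 30.3]
width: 0.728
finger_force: 71.5
F tool [ 14.16458864  -4.15532984 -44.47514653] M [0.61009083 2.46067915 0.03682857]
d [-0.0009 -0.0002  0.003 ] r [ 0.0024 -0.0034  0.0016] rows 1.0
```

```bash
python3 -m handwheel '[{"dx":0,"dy":0,"dz":-0.002,"rx":0,"ry":0,"rz":0},{"dx":0,"dy":0,"dz":-0.002,"rx":0,"ry":0,"rz":0},{"dx":0,"dy":0,"dz":-0.002,"rx":0,"ry":0,"rz":0}]' && python3 -m handwheel '[{"dx":0,"dy":0,"dz":0,"rx":0,"ry":0,"rz":0},{"dx":0,"dy":0,"dz":0,"rx":0,"ry":0,"rz":0},{"dx":0,"dy":0,"dz":0,"rx":0,"ry":0,"rz":0},{"dx":0,"dy":0,"dz":0,"rx":0,"ry":0,"rz":0},{"dx":0,"dy":0,"dz":0,"rx":0,"ry":0,"rz":0},{"dx":0,"dy":0,"dz":-0.02,"rx":0,"ry":0,"rz":0},{"dx":0,"dy":0,"dz":-0.06,"rx":0,"ry":0,"rz":0},{"dx":0,"dy":0,"dz":-0.1,"rx":0,"ry":0,"rz":0},{"dx":0,"dy":0,"dz":-0.1,"rx":0,"ry":0,"rz":0}]' 1 60
python3 - <<'E'
from h import *
c,p=shot("on1");cs=shot("on1s","side")[0]
print(proj(c,TIP,p),proj(c,TIP-.011*AZ,p),proj(c,TIP-.016*AZ,p),proj(cs,TIP),p[0])
f=lambda i,x,y,w,h,k:cv2.resize(i["image"][y:y+h,x:x+w],None,fx=k,fy=k,interpolation=cv2.INTER_CUBIC)
cv2.imwrite("pics/on1c.png",np.hstack([f(c,255,200,130,130,3.0769),f(cs,250,150,100,100,4)])[:,:,::-1])
E
```

```text
time_s: 9.5
ee_pos: [0.6386, -0.0098, 0.1655]
ee_rot: [0.274, -0.023, 0.961, 0.007]
wrist_force: [-19.7, -4.6, 15.2]
width: 0.732
finger_force: 69.0
time_s: 10.4
ee_pos: [0.5888, -0.0129, 0.2555]
ee_rot: [0.28, -0.023, 0.96, 0.006]
wrist_force: [0.5, -1.1, -0.2]
width: 1.002
finger_force: 0.0
[319.39475153 249.11863525] [319.36611686 242.49479052] [319.35396195 239.68308756] [308.31467616 191.42253044] [ 0.58877254 -0.01293275  0.25553873]
```

View pics/on1c.png

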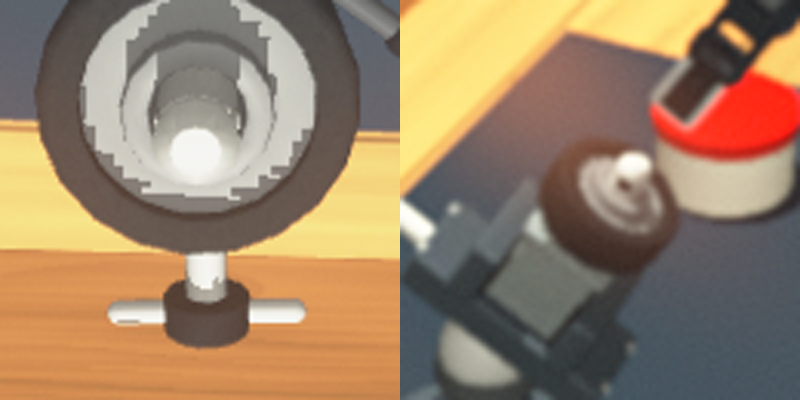

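The wheel is on the axle with the tip at (318.4,249.4), within 1 px of prediction. To be sure it is home, and to gauge the hole height by touch, I'll press the hub with the fingers straddling the axle and then probe the tip with them shut.

```bash
python3 -m handwheel '[{"dx":0,"dy":0,"dz":0,"rx":0,"ry":0,"rz":0},{"dx":0,"dy":0,"dz":0,"rx":0,"ry":0,"rz":0},{"dx":0,"dy":0,"dz":0,"rx":0,"ry":0,"rz":0},{"dx":0,"dy":0,"dz":0,"rx":0,"ry":0,"rz":0},{"dx":0,"dy":0,"dz":0,"rx":0,"ry":0,"rz":0},{"dx":0,"dy":0,"dz":0,"rx":0,"ry":0,"rz":0}]' 0.26 60
python3 - <<'E'
from h import *
R=Rtool(AY,-AZ);goal(TIP+.010*AZ-.0004*AY,R)
E
```

```text
time_s: 11.1
ee_pos: [0.5868, -0.0125, 0.2488]
ee_rot: [0.275, -0.023, 0.961, 0.007]
wrist_force: [0.4, 0.4, -0.3]
width: 0.259
finger_force: 0.0
d [ 0.0008 -0.0001  0.0444] r [ 0.001  -0.0017  0.0003] rows 1.0
```

```bash
python3 -m handwheel '[{"dx":0.001,"dy":0,"dz":0.03,"rx":0,"ry":0,"rz":0},{"dx":0.001,"dy":0,"dz":0.044,"rx":0,"ry":0,"rz":0},{"dx":0.001,"dy":0,"dz":0.052,"rx":0,"ry":0,"rz":0},{"dx":0.001,"dy":0,"dz":0.058,"rx":0,"ry":0,"rz":0},{"dx":0.001,"dy":0,"dz":0.064,"rx":0,"ry":0,"rz":0},{"dx":0.001,"dy":0,"dz":0.067,"rx":0,"ry":0,"rz":0},{"dx":0.001,"dy":0,"dz":0.069,"rx":0,"ry":0,"rz":0},{"dx":0.001,"dy":0,"dz":0.069,"rx":0,"ry":0,"rz":0}]'
cat >> h.py <<'E'
def rep():
    from rig import state
    s=state();M=mat(s["ee_rot"]);print("F tool",np.round(M.T@s["wrist_force"],1),"M",np.round(M.T@s["torque"],2),"axle-frame from TIP mm",np.round([(s["ee_pos"]-TIP)@a*1000 for a in (AX,AY,AZ)],2),"tilt",np.round(rv(Rtool(AY,-AZ).T@M),3))
E
python3 -c "
from h import *
rep()"
```

```text
time_s: 11.9
ee_pos: [0.622, -0.0107, 0.192]
ee_rot: [0.275, -0.024, 0.961, 0.007]
wrist_force: [-13.4, -1.2, 12.7]
width: 0.262
finger_force: 8.7
F tool [  4.7  -0.6 -17.9] M [-0.06  1.02 -0.03] axle-frame from TIP mm [  0.64  -0.19 -12.45] tilt [-0.001  0.001 -0.001]
```

```bash
python3 -m handwheel '[{"dx":0,"dy":0,"dz":0.002,"rx":0,"ry":0,"rz":0},{"dx":0,"dy":0,"dz":0.004,"rx":0,"ry":0,"rz":0},{"dx":0,"dy":0,"dz":0.004,"rx":0,"ry":0,"rz":0}]'
python3 -c "
from h import *
rep()"
python3 -m handwheel '[{"dx":0,"dy":0,"dz":-0.01,"rx":0,"ry":0,"rz":0},{"dx":0,"dy":0,"dz":-0.04,"rx":0,"ry":0,"rz":0},{"dx":0,"dy":0,"dz":-0.04,"rx":0,"ry":0,"rz":0}]' && python3 -m handwheel '[{"dx":0,"dy":0,"dz":0,"rx":0,"ry":0,"rz":0},{"dx":0,"dy":0,"dz":0,"rx":0,"ry":0,"rz":0},{"dx":0,"dy":0,"dz":0,"rx":0,"ry":0,"rz":0},{"dx":0,"dy":0,"dz":0,"rx":0,"ry":0,"rz":0},{"dx":0,"dy":0,"dz":0,"rx":0,"ry":0,"rz":0}]' 0 20
python3 -c "
from h import *
rep()"
```

```text
time_s: 12.2
ee_pos: [0.6231, -0.0106, 0.1917]
ee_rot: [0.275, -0.024, 0.961, 0.007]
wrist_force: [-39.1, -3.8, 39.9]
width: 0.26
finger_force: 26.8
F tool [ 12.2  -1.8 -54.6] M [0.18 2.45 0.05] axle-frame from TIP mm [  1.42  -0.19 -13.23] tilt [-0.002  0.001 -0.003]
time_s: 12.5
ee_pos: [0.6048, -0.0121, 0.2251]
ee_rot: [0.279, -0.023, 0.96, 0.006]
wrist_force: [0.6, -0.5, 1.1]
width: 0.26
finger_force: 0.0
time_s: 13.0
ee_pos: [0.6033, -0.0116, 0.2197]
ee_rot: [0.274, -0.023, 0.961, 0.007]
wrist_force: [0.9, 0.2, -0.1]
width: -0.002
finger_force: 0.0
F tool [-0.8  0.2  0.5] M [-0.02  0.25 -0.01] axle-frame from TIP mm [-0.6  -0.22 21.05] tilt [-0.001  0.003 -0.   ]
```

```bash
python3 -m handwheel '[{"dx":0,"dy":0,"dz":0.010,"rx":0,"ry":0,"rz":0},{"dx":0,"dy":0,"dz":0.016,"rx":0,"ry":0,"rz":0},{"dx":0,"dy":0,"dz":0.018,"rx":0,"ry":0,"rz":0},{"dx":0,"dy":0,"dz":0.020,"rx":0,"ry":0,"rz":0},{"dx":0,"dy":0,"dz":0.020,"rx":0,"ry":0,"rz":0}]'
python3 -c "
from h import *
rep()"
```

```text
time_s: 13.5
ee_pos: [0.6126, -0.0112, 0.2049]
ee_rot: [0.274, -0.024, 0.962, 0.007]
wrist_force: [-21.3, -2.4, 20.7]
width: 0.001
finger_force: 14.5
F tool [  7.3  -1.4 -28.9] M [0.18 1.53 0.01] axle-frame from TIP mm [-0.55 -0.25  3.53] tilt [-0.002  0.004 -0.002]
```

Contact gives the tip at +3.5 mm and the hub face about 15.5–16 mm below it, against 16 expected, so the wheel is home. In TCP terms the hole is at about −7.4 mm from TIP along the axle. Next the clip; I touch the table beside it first for the same height reference.

```bash
python3 -m handwheel '[{"dx":0,"dy":0,"dz":-0.05,"rx":0,"ry":0,"rz":0},{"dx":0,"dy":0,"dz":-0.1,"rx":0,"ry":0,"rz":0},{"dx":0,"dy":0,"dz":-0.1,"rx":0,"ry":0,"rz":0}]'
python3 - <<'E'
from h import *
y=np.array([np.sin(np.radians(67.6)),-np.cos(np.radians(67.6)),0]);R=Rtool(y,[0,0,-1])
goal(np.array([.447,.2634,.06])-.05*y,R)
E
```

```text
time_s: 13.8
ee_pos: [0.5635, -0.0144, 0.2963]
ee_rot: [0.281, -0.023, 0.959, 0.006]
wrist_force: [1.4, -0.3, 1.4]
width: 0.002
finger_force: 0.0
d [0.2521 0.3048 0.1183] r [0.5691 0.3645 1.947 ] rows 14.0
```

```bash
python3 - <<'E'
from h import *
y=np.array([np.sin(np.radians(67.6)),-np.cos(np.radians(67.6)),0]);R=Rtool(y,[0,0,-1])
goal(np.array([.447,.2634,.26])-.05*y,R)
E
```

```text
d [ 0.1441  0.3044 -0.0501] r [0.5691 0.3645 1.947 ] rows 14.0
```

```bash
python3 -m handwheel '[{"dx":0.014,"dy":0.03,"dz":-0.005,"rx":0.04,"ry":0.026,"rz":0.139},{"dx":0.028,"dy":0.06,"dz":-0.01,"rx":0.08,"ry":0.052,"rz":0.278},{"dx":0.042,"dy":0.09,"dz":-0.015,"rx":0.12,"ry":0.078,"rz":0.417},{"dx":0.056,"dy":0.12,"dz":-0.02,"rx":0.16,"ry":0.104,"rz":0.556},{"dx":0.07,"dy":0.15,"dz":-0.025,"rx":0.2,"ry":0.13,"rz":0.695},{"dx":0.084,"dy":0.18,"dz":-0.03,"rx":0.24,"ry":0.156,"rz":0.834},{"dx":0.1,"dy":0.21,"dz":-0.035,"rx":0.28,"ry":0.182,"rz":0.973},{"dx":0.115,"dy":0.24,"dz":-0.04,"rx":0.32,"ry":0.208,"rz":1.112},{"dx":0.13,"dy":0.27,"dz":-0.045,"rx":0.36,"ry":0.234,"rz":1.25},{"dx":0.144,"dy":0.304,"dz":-0.05,"rx":0.4,"ry":0.26,"rz":1.39}]'
python3 - <<'E'
from h import *
y=np.array([np.sin(np.radians(67.6)),-np.cos(np.radians(67.6)),0]);R=Rtool(y,[0,0,-1])
goal(np.array([.447,.2634,.03])-.05*y,R)
E
```

```text
time_s: 14.8
ee_pos: [0.3963, 0.2844, 0.2538]
ee_rot: [0.146, 0.481, 0.865, 0.004]
wrist_force: [1.7, -0.4, -0.2]
width: -0.003
finger_force: 0.0
d [ 0.0519 -0.0304  0.2156] r [0.2584 0.1624 0.9403] rows 7.0
```

```bash
python3 -m handwheel '[{"dx":0.007,"dy":-0.004,"dz":0.03,"rx":0.04,"ry":0.025,"rz":0.14},{"dx":0.014,"dy":-0.008,"dz":0.06,"rx":0.08,"ry":0.05,"rz":0.28},{"dx":0.02,"dy":-0.012,"dz":0.09,"rx":0.12,"ry":0.075,"rz":0.42},{"dx":0.03,"dy":-0.017,"dz":0.12,"rx":0.16,"ry":0.1,"rz":0.57},{"dx":0.04,"dy":-0.023,"dz":0.15,"rx":0.2,"ry":0.125,"rz":0.72},{"dx":0.052,"dy":-0.03,"dz":0.18,"rx":0.24,"ry":0.15,"rz":0.86},{"dx":0.052,"dy":-0.03,"dz":0.205,"rx":0.258,"ry":0.162,"rz":0.94},{"dx":0.052,"dy":-0.03,"dz":0.215,"rx":0.258,"ry":0.162,"rz":0.94},{"dx":0.052,"dy":-0.03,"dz":0.215,"rx":0.258,"ry":0.162,"rz":0.94}]'
python3 - <<'E'
from h import *
y=np.array([np.sin(np.radians(67.6)),-np.cos(np.radians(67.6)),0]);R=Rtool(y,[0,0,-1])
goal(np.array([.447,.2634,.03])-.05*y,R)
E
```

```text
time_s: 15.7
ee_pos: [0.4022, 0.2802, 0.03]
ee_rot: [0.001, 0.829, 0.559, -0.001]
wrist_force: [-0.2, -0.4, -0.2]
width: -0.002
finger_force: 0.0
d [ 0.0016 -0.0022 -0.    ] r [0.0006 0.0031 0.0057] rows 1.0
```

Now I touch the table with the fingers shut.

```bash
python3 -m handwheel '[{"dx":0,"dy":0,"dz":0.015,"rx":0,"ry":0,"rz":0},{"dx":0,"dy":0,"dz":0.024,"rx":0,"ry":0,"rz":0},{"dx":0,"dy":0,"dz":0.028,"rx":0,"ry":0,"rz":0},{"dx":0,"dy":0,"dz":0.030,"rx":0,"ry":0,"rz":0},{"dx":0,"dy":0,"dz":0.032,"rx":0,"ry":0,"rz":0},{"dx":0,"dy":0,"dz":0.032,"rx":0,"ry":0,"rz":0}]'
python3 -m handwheel '[{"dx":0,"dy":0,"dz":-0.04,"rx":0,"ry":0,"rz":0},{"dx":0,"dy":0.03,"dz":-0.06,"rx":0,"ry":0,"rz":0},{"dx":0.001,"dy":0.049,"dz":-0.06,"rx":0,"ry":0.003,"rz":0.006},{"dx":0.001,"dy":0.049,"dz":-0.06,"rx":0,"ry":0.003,"rz":0.006},{"dx":0.001,"dy":0.049,"dz":-0.06,"rx":0,"ry":0.003,"rz":0.006},{"dx":0.001,"dy":0.049,"dz":-0.06,"rx":0,"ry":0.003,"rz":0.006}]' 0.7 100
python3 - <<'E'
from h import *
y=np.array([np.sin(np.radians(67.6)),-np.cos(np.radians(67.6)),0]);R=Rtool(y,[0,0,-1])
c,p=shot("clip2");print(p[0])
m=cv2.inRange(c["image"],(125,125,125),(255,255,255))
n,l,st,ce=cv2.connectedComponentsWithStats(m);pc=proj(c,[.447,.2634,.004],p);print(pc)
for i in range(1,n):
    if st[i,4]>60 and abs(st[i,0]-pc[0])<120: print(st[i])
cv2.imwrite("pics/clip2c.png",cv2.resize(c["image"][120:400,180:460,::-1],None,fx=2,fy=2))
E
```

```text
time_s: 16.3
ee_pos: [0.4036, 0.2814, 0.0002]
ee_rot: [0.001, 0.83, 0.558, 0.001]
wrist_force: [0.0, 0.5, 0.1]
width: -0.001
finger_force: 0.0
time_s: 16.9
ee_pos: [0.4468, 0.2629, 0.0584]
ee_rot: [-0.0, 0.831, 0.556, 0.0]
wrist_force: [-0.1, -0.5, 0.0]
width: 0.7
finger_force: 0.0
[0.4468113  0.26288343 0.05837089]
[319.84232454 261.43640476]
[331 291  46  26 458]
```

View pics/clip2c.png

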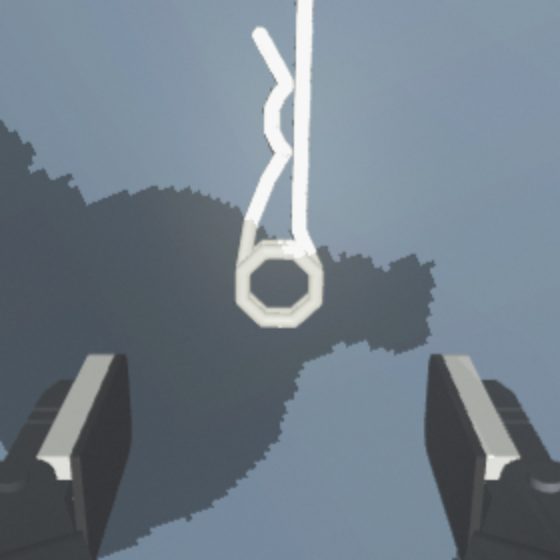

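```bash
python3 - <<'E'
from h import *
c=dict(np.load("pics/clip2.npz"));p=(c["p"],c["q"]);g=cv2.cvtColor(c["image"],cv2.COLOR_RGB2GRAY)
pts=[]
for r in range(60,230,10):
    xs=np.nonzero(g[r,323:345]>170)[0]+323
    if len(xs)>3 and len(xs)<14: pts.append(onz(ray(c,(xs.mean(),r),p),.002)); 
pts=np.array(pts);M=mat(p[1]);L=(pts-p[0])@M
k=np.polyfit(L[:,0],L[:,1],1);print(len(L),L[[0,-1]],"slope deg",np.degrees(np.arctan(k[0])),"y at coil",k[1])
C=(onz(ray(c,(319.5,262),p),.006)-p[0])@M;print("coil in tool",C)
E
```

```text
11 [[0.07475    0.00587772 0.05639569]
 [0.02353686 0.00512187 0.05637777]] slope deg 0.7663420814891209 y at coil 0.004723324686065266
coil in tool [ 0.00100394 -0.00019918  0.0523713 ]
```

The coil is at tool (1.0,−0.2) mm and the straight leg at y=+5 mm, turned 0.77°, as it should be. Gripping 3 mm behind the coil centre keeps the pads clear of the tyre.

```bash
python3 -m handwheel '[{"dx":-0.002,"dy":0,"dz":0.03,"rx":0,"ry":0,"rz":0.013},{"dx":-0.002,"dy":0,"dz":0.05,"rx":0,"ry":0,"rz":0.013},{"dx":-0.002,"dy":0,"dz":0.058,"rx":0,"ry":0,"rz":0.013},{"dx":-0.002,"dy":0,"dz":0.058,"rx":0,"ry":0,"rz":0.013},{"dx":-0.002,"dy":0,"dz":0.058,"rx":0,"ry":0,"rz":0.013}]' && python3 -m handwheel '[{"dx":0,"dy":0,"dz":0,"rx":0,"ry":0,"rz":0},{"dx":0,"dy":0,"dz":0,"rx":0,"ry":0,"rz":0},{"dx":0,"dy":0,"dz":0,"rx":0,"ry":0,"rz":0},{"dx":0,"dy":0,"dz":0,"rx":0,"ry":0,"rz":0},{"dx":0,"dy":0,"dz":0,"rx":0,"ry":0,"rz":0},{"dx":0,"dy":0,"dz":0,"rx":0,"ry":0,"rz":0},{"dx":0,"dy":0,"dz":0,"rx":0,"ry":0,"rz":0}]' 0.1 80
```

```text
time_s: 17.45
ee_pos: [0.4483, 0.2621, 0.0021]
ee_rot: [0.0, 0.835, 0.55, 0.002]
wrist_force: [1.1, 0.7, -0.7]
width: 0.702
finger_force: 0.0
time_s: 18.15
ee_pos: [0.4492, 0.2623, 0.0034]
ee_rot: [0.0, 0.835, 0.55, 0.003]
wrist_force: [-1.7, -0.3, 6.2]
width: 0.218
finger_force: 77.1
```

The grip reads 19–20 mm rather than 24 mm, so I lift and check numerically how the clip sits in the fingers.

```bash
python3 -m handwheel '[{"dx":0,"dy":0,"dz":-0.03,"rx":0,"ry":0,"rz":0},{"dx":0,"dy":0,"dz":-0.08,"rx":0,"ry":0,"rz":0},{"dx":0,"dy":0,"dz":-0.12,"rx":0,"ry":0,"rz":0},{"dx":0,"dy":0,"dz":-0.16,"rx":0,"ry":0,"rz":0},{"dx":0,"dy":0,"dz":-0.16,"rx":0,"ry":0,"rz":0},{"dx":0,"dy":0,"dz":-0.16,"rx":0,"ry":0,"rz":0}]'
python3 - <<'E'
from h import *
c,p=shot("cheld");I=(np.zeros(3),np.array([1.,0,0,0]))
for X in ([0.003,0,-.004],[.081,.005,0],[.02,.005,0],[.071,-.008,0]): print(X,proj(c,X,I))
g=cv2.cvtColor(c["image"],cv2.COLOR_RGB2GRAY);m=(g>150).astype(np.uint8)
hs=cv2.cvtColor(c["image"],cv2.COLOR_RGB2HSV);m=((g>125)&(hs[...,1]<60)).astype(np.uint8)
n,l,st,ce=cv2.connectedComponentsWithStats(m)
for i in range(1,n):
    if st[i,4]>60: print(st[i])
for r in range(110,350,6): print(r,''.join('#' if g[r,x]>165 else '+' if g[r,x]>125 else '.' if g[r,x]>80 else ' ' for x in range(250,400,2)))
E
```

```text
time_s: 18.75
ee_pos: [0.4486, 0.2619, 0.1636]
ee_rot: [0.0, 0.835, 0.55, 0.004]
wrist_force: [0.3, -0.1, -0.6]
width: 0.222
finger_force: 76.9
[0.003, 0, -0.004] [320.24131038 309.91753208]
[0.081, 0.005, 0] [334.94695368 105.19931549]
[0.02, 0.005, 0] [332.84774489 266.91466098]
[0.071, -0.008, 0] [298.17236349 134.72069894]
[623  76  13  13 133]
[ 291  113   52  227 4992]
[ 384  281   88   75 1941]
[350 292  14  22 109]
[272 338  12  11  69]
[354 338  12  11  71]
[621 342  19  26 284]
[518 384  13  18 142]
[424 444  23  32 271]
110 ...........................................................................
116 ....................................#####..................................
122 ....................................#####+.................................
128 .................   ................#####+.................................
134 .................   ................#####+.................................
140 ................... ................#####..................................
146 ............  .....  +####..........#####+.................................
152
[... 1916 characters left out ...]

296               .......  ++++++++++++....+++++++   ...+++....................
302              .......   ++++...............++++.  ....+++................  .
308              .......   +.....................+.   .....++       ....  .....
314    .        .......    ++....................+.   ........        .....++++
320 ...        ........    ++++...............++.+.    .......         .+++++++
326 ..         .......     +#++++++++++++++++.+++#     ........        .+++++++
332 .         ........      .++++++++++++++++#+++.      ........        ..+++..
338          ..++++++      .....++++++++++++++....      .+++++..               
344                ++.     .......................      +++
```

The text view shows the clip held by its coil, at about (323,311). The leg tip is at (327,113) and the leg is turned a few degrees in the grip. I fit the leg's pose in the tool frame.

```bash
python3 - <<'E'
from h import *
from scipy.optimize import least_squares
c=dict(np.load("pics/cheld.npz"));I=(np.zeros(3),np.array([1.,0,0,0]))
g=cv2.cvtColor(c["image"],cv2.COLOR_RGB2GRAY)
rows=np.arange(120,262,7);cols=[]
for r in rows:
    x0=322 if r<215 else 328
    xs=np.nonzero(g[r,x0:345]>160)[0]+x0;cols.append((xs.min()+xs.max())/2)
print(np.array(cols))
ct=np.nonzero(g[105:125,322:334].mean(1)>120)[0][0]+105;print("tip row",ct)
def leg(v,x): # v: y at x=0 (leg), slope y, z0, slope z
    return np.array([x,v[0]+v[1]*x,v[2]+v[3]*x])
for z0,pz in ((.0014,0),(.0014,.03),(.0014,-.03),(.004,0)):
    def f(w):
        out=[]
        for r,cc in zip(rows,cols):
            s=least_squares(lambda x:proj(c,leg([w[0],w[1],z0,pz],x[0]),I)[1]-r,[.04]).x[0]
            out.append(proj(c,leg([w[0],w[1],z0,pz],s),I)[0]-cc)
        return out
    s=least_squares(f,[.005,0.]);xt=least_squares(lambda x:proj(c,leg([*s.x,z0,pz],x[0]),I)[1]-ct,[.07]).x[0]
    print(z0,pz,s.x,np.degrees(s.x[1]),"rms",np.std(s.fun),"tip x",xt)
E
```

```text
[326.5 326.5 326.5 326.5 326.5 326.5 327.  327.  327.5 327.5 327.5 327.5
 327.5 328.5 330.5 330.5 330.5 330.5 330.5 330.5 330.5]
tip row 113
0.0014 0 [ 0.0051986  -0.04466797] -2.5592862079468697 rms 0.6404596949870445 tip x 0.07839233821013422
0.0014 0.03 [ 0.0051986  -0.04419221] -2.5320273982074633 rms 0.640459694987053 tip x 0.07837676174371282
0.0014 -0.03 [ 0.0051986  -0.04514373] -2.5865450067169764 rms 0.6404596949870529 tip x 0.07840792086907108
0.004 0 [ 0.00523983 -0.04466797] -2.559286189374456 rms 0.640459694987055 tip x 0.07837511422189353
```

```bash
cat >> h.py <<'E'
HOLE=TIP-.0074*AZ
RI=Rtool(AX,-AZ)@Ro.from_rotvec([0,0,.0447]).as_matrix()
LT=np.array([.0784,.0017,.0014])
def pre(gap): return HOLE-AY*gap-RI@LT
E
python3 - <<'E'
from h import *
from rig import state
s=state();f=(s["ee_pos"],mat(s["ee_rot"]))
print(pre(.022));goal([.47,-.13,.30],RI);goal(pre(.022)+.04*AZ-.03*AY,RI,(np.array([.47,-.13,.30]),RI));print("zup test",f[1].T@[0,0,.12])
E
```

```text
[ 0.61843031 -0.1109911   0.19435515]
d [-0.3502  0.1755 -0.1388] r [-0.5421  0.136  -0.398 ] rows 9.0
d [-0.0149  0.0712  0.1286] r [0. 0. 0.] rows 3.0
zup test [ 0.00036433  0.00029228 -0.11999909]
```

```bash
python3 -m handwheel '[{"dx":-0.02,"dy":0.01,"dz":-0.045,"rx":-0.05,"ry":0.01,"rz":-0.04},{"dx":-0.05,"dy":0.02,"dz":-0.09,"rx":-0.1,"ry":0.025,"rz":-0.07},{"dx":-0.085,"dy":0.035,"dz":-0.12,"rx":-0.17,"ry":0.04,"rz":-0.12},{"dx":-0.125,"dy":0.055,"dz":-0.139,"rx":-0.24,"ry":0.06,"rz":-0.18},{"dx":-0.17,"dy":0.08,"dz":-0.139,"rx":-0.32,"ry":0.08,"rz":-0.23},{"dx":-0.21,"dy":0.1,"dz":-0.139,"rx":-0.4,"ry":0.1,"rz":-0.29},{"dx":-0.25,"dy":0.12,"dz":-0.139,"rx":-0.47,"ry":0.12,"rz":-0.35},{"dx":-0.29,"dy":0.14,"dz":-0.139,"rx":-0.542,"ry":0.136,"rz":-0.398},{"dx":-0.325,"dy":0.16,"dz":-0.139,"rx":-0.542,"ry":0.136,"rz":-0.398},{"dx":-0.35,"dy":0.175,"dz":-0.139,"rx":-0.542,"ry":0.136,"rz":-0.398}]'
python3 - <<'E'
from h import *
goal(pre(.022)+.03*AZ-.02*AY,RI)
E
```

```text
time_s: 19.8
ee_pos: [0.4668, -0.1216, 0.2968]
ee_rot: [0.184, 0.679, 0.681, 0.204]
wrist_force: [1.9, 0.4, -0.4]
width: 0.22
finger_force: 77.0
d [-0.0136  0.0757  0.1372] r [-0.0031 -0.003  -0.0004] rows 4.0
```

```bash
python3 -m handwheel '[{"dx":-0.014,"dy":0.025,"dz":0.04,"rx":-0.003,"ry":-0.003,"rz":0},{"dx":-0.014,"dy":0.045,"dz":0.08,"rx":-0.003,"ry":-0.003,"rz":0},{"dx":-0.014,"dy":0.065,"dz":0.115,"rx":-0.003,"ry":-0.003,"rz":0},{"dx":-0.014,"dy":0.076,"dz":0.137,"rx":-0.003,"ry":-0.003,"rz":0},{"dx":-0.014,"dy":0.076,"dz":0.137,"rx":-0.003,"ry":-0.003,"rz":0},{"dx":-0.014,"dy":0.076,"dz":0.137,"rx":-0.003,"ry":-0.003,"rz":0}]'
python3 - <<'E'
from h import *
goal(pre(.022),RI)
E
```

```text
time_s: 20.4
ee_pos: [0.6047, -0.1317, 0.2208]
ee_rot: [0.185, 0.679, 0.681, 0.203]
wrist_force: [0.2, -0.2, 0.0]
width: 0.216
finger_force: 77.0
d [ 0.0199 -0.0024  0.0302] r [-0.0024  0.0006 -0.0007] rows 1.0
```

```bash
python3 -m handwheel '[{"dx":0.005,"dy":-0.002,"dz":0.015,"rx":-0.002,"ry":0,"rz":0},{"dx":0.01,"dy":-0.002,"dz":0.03,"rx":-0.002,"ry":0,"rz":0},{"dx":0.02,"dy":-0.002,"dz":0.03,"rx":-0.002,"ry":0,"rz":0},{"dx":0.02,"dy":-0.002,"dz":0.03,"rx":-0.002,"ry":0,"rz":0},{"dx":0.02,"dy":-0.002,"dz":0.03,"rx":-0.002,"ry":0,"rz":0}]'
python3 - <<'E'
from h import *
c,p=shot("ins1");cs=shot("ins1s","side")[0];goal(pre(.022),RI)
M=mat(p[1]);T2=TIP+.0036*AZ
print("tip pred",proj(c,T2,p),"rad4.5:",proj(c,T2+.0045*AX,p),"legtip",proj(c,p[0]+M@LT,p),"hole",proj(c,HOLE,p),proj(c,HOLE-.0036*AZ,p))
print("side: tip",proj(cs,T2),proj(cs,TIP),"legtip",proj(cs,p[0]+M@LT),"coil",proj(cs,p[0]+M@[0,0,0]),"hole",proj(cs,HOLE))
g=cv2.cvtColor(c["image"],cv2.COLOR_RGB2GRAY)
for r in range(0,150,5): print(r,''.join('#' if g[r,x]>200 else '+' if g[r,x]>150 else '.' if g[r,x]>100 else ' ' for x in range(250,410,2)))
E
```

```text
time_s: 20.9
ee_pos: [0.62, -0.1119, 0.1986]
ee_rot: [0.189, 0.678, 0.68, 0.205]
wrist_force: [0.6, 0.5, -0.7]
width: 0.22
finger_force: 77.0
d [ 0.0013 -0.0042  0.0028] r [0.0066 0.0037 0.0001] rows 1.0
tip pred [312.41837363  38.60972163] rad4.5: [326.62109399  37.93266984] legtip [325.72534027 113.86128418] hole [312.73065108  44.1656063 ] [312.82241494  45.7982231 ]
side: tip [309.31069921 190.2181927 ] [308.31467616 191.42253044] legtip [310.27958614 185.54517866] coil [328.06958187 166.88140137] hole [306.28162092 193.88079199]
0       +++++++++++++++++++++++++++++++++++++++.....                .. ...........
5    .++++++++++++++++++++++++++++++++++++++++........               .............
10   ++++++++++++++++++++++++++++++++++++++++++++++......              ............
15  +++++++......++++++++++++++++++++++++##+++++++++++....                  .......
20 +++++.......+++++++++++++++++#######+++++###+++++++.....              ..........
25 +++++......+.....+++...++++###########+++++##++++++......             .........#
30 +................  ....++###############++++##+++++++++
[... 1267 characters left out ...]
 ..................+
110                 .+++++++++++++++++++....                   ................   .#
115                           ....      .###.               .......................#
120                                    .+####             .........................#
125                                     +####              ...        .............#
130      ......                         +####     .................................#
135 ..................                  .####......................................#
140 ................................ ....####.....................................++
145 ......................+##+...........####.....................................#+
```

```bash
python3 - <<'E'
from h import *
c=dict(np.load("pics/ins1.npz"));p=(c["p"],c["q"]);g=cv2.cvtColor(c["image"],cv2.COLOR_RGB2GRAY)[0:110,250:380]
for th in (200,220,235,245,252):
    m=(g>th).astype(np.uint8);n,l,st,ce=cv2.connectedComponentsWithStats(m);i=1+np.argmax(st[1:,4]);print(th,st[i],ce[i]+[250,0])
for r in (30,36,42,48): print(r,g[r,30:110:2])
print(g[5:80:3,64])
E
```

```text
200 [  44   18   39   48 1290] [314.2124031   40.79069767]
220 [  44   19   39   40 1107] [313.62240289  39.97109304]
235 [ 45  25  37  32 843] [311.43060498  40.19810202]Traceback (most recent call last):
  File "<stdin>", line 4, in <module>
    return _wrapfunc(a, 'argmax', axis=axis, out=out, **kwds)
    return bound(*args, **kwds)
ValueError: attempt to get argmax of an empty sequence
```

```bash
python3 - <<'E'
from h import *
c=dict(np.load("pics/ins1.npz"));g=cv2.cvtColor(c["image"],cv2.COLOR_RGB2GRAY)
for r in (24,30,36,42,48,54): print(r,*g[r,280:350:2])
print(*g[4:84:2,312]);print(*g[4:84:2,300])
E
```

```text
24 184 186 195 196 190 151 135 148 159 171 183 190 203 219 226 229 231 232 235 234 232 231 214 181 185 190 194 200 203 204 165 184 190 191 194
30 119 116 89 85 133 142 146 147 163 191 242 242 244 244 245 244 244 244 243 240 239 238 236 235 232 179 184 192 199 205 208 169 183 189 191
36 116 85 82 130 134 141 150 155 243 243 242 242 243 244 244 244 244 244 243 242 241 240 240 238 237 235 176 183 190 199 207 211 192 181 191
42 85 83 93 129 133 137 141 222 243 243 243 242 243 244 244 244 244 244 243 242 241 241 240 240 239 237 234 172 183 191 199 209 213 159 185
48 85 81 82 124 127 132 138 137 238 243 242 242 243 244 244 244 244 244 244 242 240 234 234 233 233 231 198 175 185 192 202 211 216 165 184
54 88 84 83 121 120 123 127 129 140 146 199 242 242 244 244 244 244 243 239 225 227 226 225 223 223 226 164 177 187 194 201 212 219 171 184
160 194 198 195 194 187 183 209 218 225 231 237 244 244 244 244 244 244 244 244 244 244 244 244 244 244 230 203 195 188 179 169 160 206 179 103 129 191 197 193
182 190 196 195 192 190 186 178 164 174 183 189 209 242 242 242 242 242 242 243 243 243 242 242 242 199 152 146 139 133 128 124 116 104 104 112 143 199 202 197
```

The axle's end face is centred at (309,41) by its 28 px plateau, so it is −1.1 mm in AX and −0.8 mm in AY from my estimate. I correct for that and close up.

```bash
sed -i 's/^HOLE=.*/HOLE=TIP-.0074*AZ-.0011*AX-.0008*AY/' h.py; python3 - <<'E'
from h import *
goal(pre(.018),RI)
E
```

```text
d [ 0.0044 -0.0054  0.0028] r [0.0066 0.0037 0.0001] rows 1.0
```

```bash
python3 -m handwheel '[{"dx":0.002,"dy":-0.005,"dz":0.003,"rx":0.007,"ry":0.004,"rz":0},{"dx":0.004,"dy":-0.005,"dz":0.003,"rx":0.007,"ry":0.004,"rz":0},{"dx":0.004,"dy":-0.005,"dz":0.003,"rx":0.007,"ry":0.004,"rz":0},{"dx":0.004,"dy":-0.005,"dz":0.003,"rx":0.007,"ry":0.004,"rz":0}]'
python3 - <<'E'
from h import *
goal(pre(.018),RI)
E
```

```text
time_s: 21.4
ee_pos: [0.6178, -0.1078, 0.1927]
ee_rot: [0.185, 0.679, 0.681, 0.203]
wrist_force: [-0.3, 0.2, -0.8]
width: 0.223
finger_force: 77.0
d [-0.      0.0001 -0.0011] r [-0.0019 -0.0011  0.    ] rows 1.0
```

```bash
python3 -m handwheel '[{"dx":0.003,"dy":0,"dz":-0.001,"rx":-0.002,"ry":-0.001,"rz":0},{"dx":0.007,"dy":0,"dz":-0.001,"rx":-0.002,"ry":-0.001,"rz":0},{"dx":0.010,"dy":0,"dz":-0.001,"rx":-0.002,"ry":-0.001,"rz":0},{"dx":0.012,"dy":0,"dz":-0.001,"rx":-0.002,"ry":-0.001,"rz":0},{"dx":0.014,"dy":0,"dz":-0.001,"rx":-0.002,"ry":-0.001,"rz":0},{"dx":0.014,"dy":0,"dz":-0.001,"rx":-0.002,"ry":-0.001,"rz":0}]'
python3 - <<'E'
from h import *
rep();goal(pre(.004),RI)
E
```

```text
time_s: 22.0
ee_pos: [0.6172, -0.0934, 0.194]
ee_rot: [0.186, 0.679, 0.681, 0.204]
wrist_force: [-0.3, -0.5, 0.6]
width: 0.223
finger_force: 77.0
F tool [-0.5  0.1 -0.6] M [ 0.27 -0.01 -0.  ] axle-frame from TIP mm [ -5.77 -82.62  -6.09] tilt [-0.     0.     1.615]
d [-0.0005 -0.0005 -0.0001] r [ 0.0001 -0.0004  0.0004] rows 1.0
```

```bash
python3 -m handwheel '[{"dx":0.004,"dy":0,"dz":0,"rx":0,"ry":0,"rz":0},{"dx":0.008,"dy":0,"dz":0,"rx":0,"ry":0,"rz":0},{"dx":0.012,"dy":0,"dz":0,"rx":0,"ry":0,"rz":0},{"dx":0.014,"dy":0,"dz":0,"rx":0,"ry":0,"rz":0},{"dx":0.014,"dy":0,"dz":0,"rx":0,"ry":0,"rz":0}]'
python3 - <<'E'
from h import *
rep();goal(pre(-.010),RI)
c,p=shot("ins2");g=cv2.cvtColor(c["image"],cv2.COLOR_RGB2GRAY)
for r in range(40,190,5): print(r,''.join('#' if g[r,x]>200 else '+' if g[r,x]>150 else '.' if g[r,x]>100 else ' ' for x in range(260,390,2)))
E
```

```text
time_s: 22.5
ee_pos: [0.6168, -0.0793, 0.1941]
ee_rot: [0.185, 0.679, 0.681, 0.204]
wrist_force: [0.1, 0.5, -0.5]
width: 0.215
finger_force: 77.0
F tool [ 0.5 -0.2  0.5] M [ 0.34  0.01 -0.05] axle-frame from TIP mm [ -5.42 -68.52  -6.14] tilt [-0.000e+00  1.000e-03  1.615e+00]
d [-0.0006 -0.0009 -0.0001] r [-0.0004 -0.0006  0.0007] rows 1.0
40 ....................................       ..  ......    .  . .. 
45 ............   ....................      ..  ..... .. ... .......
50 ...................  .............      ..  ......... ...  ..  ..
55 ..................                        ..... ...... .... .....
60 .............                                   .................
65 .........                                            ............
70                                                         .........
75                                                           .......
80                      .++++++++++++++..                      .....
85                 .++++++++++++++++++++++.....                   ..
90             .+++++++++++++++++++++++++++++++++...               
[... 630 characters left out ...]

140  .................  +...+++################++++##++++++.....     
145  ................++. .....##################+++##++++++.....     
150   ..............+++++.....#################++++##++++++....      
155   ................++++.....################+++##++++++....       
160    ++...............+++.....+++##########++++##+++++++....       
165     ++++.............+++++.....++++++++++++++++++++..+...        
170      .++++++......+...+#####....#####++++++++++++++....          
175        +++++............+#####..+####+++++++++++++...            
180          +++............+.####..+####++++++++++....             .
185             ...+++......+#####+.+####+++++++.....              ..
```

```bash
python3 - <<'E'
from h import *
c=dict(np.load("pics/ins2.npz"));p=(c["p"],c["q"]);g=cv2.cvtColor(c["image"],cv2.COLOR_RGB2GRAY);M=mat(p[1])
T2=HOLE+.011*AZ;print("tip",proj(c,T2,p),"hole",proj(c,HOLE,p),"leg pred",[proj(c,p[0]+M@[x,.0052-.0447*x,.0014],p).round(1).tolist() for x in (.03,.04,.05,.06,.0784)])
for r in (118,130,142,150,158): print(r,*g[r,290:352:2])
for r in (172,180,188,196,204,220,240,255): print(r,*g[r,296:352:2])
E
```

```text
tip [324.9949528  146.98288089] hole [324.5462483  144.27238678] leg pred [[330.5, 242.5], [329.6, 218.0], [328.6, 192.5], [327.6, 165.9], [325.7, 113.9]]
118 172 182 187 192 194 196 194 193 191 182 102 107 131 148 160 139 181 230 182 244 221 159 175 180 185 191 198 204 208 209 210
130 125 122 120 120 91 110 162 161 144 143 150 157 169 182 190 201 216 224 229 230 233 236 234 233 233 235 145 172 181 190 201
142 123 122 120 91 87 117 136 135 141 149 155 239 242 241 241 242 243 244 243 243 243 241 240 242 241 240 239 238 217 179 187
150 122 151 163 166 163 157 130 129 135 139 142 239 242 241 240 241 243 244 243 242 243 242 241 239 238 237 235 232 181 183 191
158 120 124 126 138 158 165 167 147 123 130 136 142 149 177 239 241 242 243 243 241 241 226 225 226 223 221 208 187 190 195 201
172 111 113 120 121 123 188 230 241 246 245 233 133 134 138 200 236 245 245 213 192 192 193 193 180 186 191 193 193
180 124 125 126 127 127 128 167 150 213 238 246 245 143 137 192 234 244 245 228 194 192 193 192 193 193 192 193 195
188 130 121 123 123 122 165 222 239 241 242 218 192 192 150 182 232 243 246 230 190 191 191 191 192 192 185 122 121
196 70 73 67 139 211 237 242 244 216 130 121 123 122 119 153 228 242 246 239 113 106 88 71 79 87 87 86 87
204 69 81 85 132 202 236 245 245 152 72 73 87 86 90 164 225 241 246 243 87 87 85 85 85 86 85 85 85
220 107 107 108 108 108 113 193 234 242 246 244 229 110 106 145 217 240 246 244 114 105 107 105 106 105 106 104 103
240 105 107 105 107 144 204 234 241 244 205 106 106 106 104 132 201 236 244 245 132 103 103 103 101 102 102 101 102
255 106 133 190 233 241 244 192 104 104 103 103 103 103 103 117 185 233 243 245 150 102 101 101 101 100 100 101 102
```

The leg is at col 328, as predicted, and its tip is emerging beyond the axle at row 118, so it is through the hole. Now I push on towards the snap.

```bash
python3 -m handwheel '[{"dx":0.003,"dy":0,"dz":0,"rx":0,"ry":0,"rz":0},{"dx":0.006,"dy":0,"dz":0,"rx":0,"ry":0,"rz":0},{"dx":0.009,"dy":0,"dz":0,"rx":0,"ry":0,"rz":0},{"dx":0.012,"dy":0,"dz":0,"rx":0,"ry":0,"rz":0},{"dx":0.012,"dy":0,"dz":0,"rx":0,"ry":0,"rz":0}]'
python3 -c "
from h import *
rep();goal(pre(-.022),RI)"
python3 -m handwheel '[{"dx":0.003,"dy":0,"dz":0,"rx":0,"ry":0,"rz":0},{"dx":0.006,"dy":0,"dz":0,"rx":0,"ry":0,"rz":0},{"dx":0.008,"dy":0,"dz":0,"rx":0,"ry":0,"rz":0},{"dx":0.008,"dy":0,"dz":0,"rx":0,"ry":0,"rz":0}]'
python3 -c "
from h import *
rep();goal(pre(-.033),RI)"
```

```text
time_s: 23.05
ee_pos: [0.6153, -0.0673, 0.193]
ee_rot: [0.184, 0.679, 0.681, 0.203]
wrist_force: [-2.2, 0.1, -2.0]
width: 0.223
finger_force: 76.9
F tool [ 0.1 -2.9  0.5] M [ 0.87 -0.06 -0.19] axle-frame from TIP mm [ -6.87 -56.41  -6.6 ] tilt [0.002 0.004 1.615]
d [-0.0006  0.0006 -0.0006] r [-0.0039 -0.0013  0.0005] rows 1.0
time_s: 23.45
ee_pos: [0.6165, -0.0587, 0.1945]
ee_rot: [0.185, 0.679, 0.681, 0.204]
wrist_force: [-2.6, 2.4, -1.7]
width: 0.22
finger_force: 76.9
F tool [ 2.3 -3.1  0.1] M [ 0.82  0.29 -0.18] axle-frame from TIP mm [ -4.71 -47.92  -6.19] tilt [-1.000e-03  2.000e-03  1.615e+00]
d [ 0.0018 -0.0017 -0.0002] r [-0.0011 -0.0017  0.0001] rows 1.0
```

```bash
python3 -m handwheel '[{"dx":0.001,"dy":-0.001,"dz":0,"rx":0,"ry":0,"rz":0},{"dx":0.002,"dy":-0.001,"dz":0,"rx":0,"ry":0,"rz":0},{"dx":0.002,"dy":-0.001,"dz":0,"rx":0,"ry":0,"rz":0}]'
python3 - <<'E'
from h import *
rep();goal(pre(-.033),RI)
c,p=shot("ins3");g=cv2.cvtColor(c["image"],cv2.COLOR_RGB2GRAY);M=mat(p[1])
print("axis",proj(c,HOLE,p),"leg",[proj(c,p[0]+M@[x,.0052-.0447*x,.0014],p).round(0).tolist() for x in (.03,.045,.054,.0784)])
for r in range(100,290,5): print("%3d "%r+''.join('#' if g[r,x]>215 else '+' if g[r,x]>150 else '.' if g[r,x]>100 else ' ' for x in range(260,390,2)))
E
```

```text
time_s: 23.75
ee_pos: [0.616, -0.0579, 0.1944]
ee_rot: [0.186, 0.679, 0.681, 0.204]
wrist_force: [-2.3, -0.6, -1.8]
width: 0.218
finger_force: 77.0
F tool [-0.6 -2.9  0.3] M [ 0.77 -0.1  -0.15] axle-frame from TIP mm [ -5.07 -47.1   -6.02] tilt [-0.    -0.     1.615]
d [ 0.001  -0.0013 -0.    ] r [0.0004 0.     0.    ] rows 1.0
axis [325.73508618 201.75485558] leg [[330.0, 242.0], [329.0, 205.0], [328.0, 182.0], [326.0, 114.0]]
100 .................................   .............................
105 .................................  ..............................
110    ..........................   ...............      ............
115               .               +##+       ......     .............
120                              .+###+                 .............
125                              .+###+                  ............
130                              .+####                     .........
135                              .+####                       .......
140                       .++++++.+####+....                    .....
145            .+##  ......++++++++###
[... 1291 characters left out ...]

240 .                .+.++###++++++++####++++++.                 ....
245 ....               .+###.+++....+####.                    .......
250 .......           .+###+        .+###                  ..........
255 ..........        +####         .####               .............
260 ...............  .+###.         .+###          ........... ......
265 .................+###+.         .+###.  .........................
270 ................+####............+###............ ...............
275 ................+###.............+###+.... .. ...  ...... .......
280 ................+###..............+####.    ..  ..     ..........
285 . ..............+++....++++++++++##+####....        .  ..........
```

The text view shows the bowed leg wrapped round the axle's left side, nose past it at row 182 and hump at row 205 against the axis at row 202. It has snapped over. One more millimetre, then release and back off.

```bash
python3 -m handwheel '[{"dx":0.001,"dy":-0.001,"dz":0,"rx":0,"ry":0,"rz":0},{"dx":0.0015,"dy":-0.001,"dz":0,"rx":0,"ry":0,"rz":0},{"dx":0.0015,"dy":-0.001,"dz":0,"rx":0,"ry":0,"rz":0}]'
python3 -c "
from h import *
rep();goal(pre(-.033),RI)"
python3 -m handwheel '[{"dx":0,"dy":0,"dz":0,"rx":0,"ry":0,"rz":0},{"dx":0,"dy":0,"dz":0,"rx":0,"ry":0,"rz":0},{"dx":0,"dy":0,"dz":0,"rx":0,"ry":0,"rz":0},{"dx":0,"dy":0,"dz":0,"rx":0,"ry":0,"rz":0},{"dx":0,"dy":0,"dz":0,"rx":0,"ry":0,"rz":0},{"dx":0,"dy":0,"dz":-0.01,"rx":0,"ry":0,"rz":0},{"dx":0,"dy":0,"dz":-0.03,"rx":0,"ry":0,"rz":0},{"dx":0,"dy":0,"dz":-0.06,"rx":0,"ry":0,"rz":0},{"dx":0,"dy":0,"dz":-0.08,"rx":0,"ry":0,"rz":0},{"dx":0,"dy":0,"dz":-0.08,"rx":0,"ry":0,"rz":0}]' 0.6 40
python3 - <<'E'
from h import *
rep()
c,p=shot("fin");g=cv2.cvtColor(c["image"],cv2.COLOR_RGB2GRAY)
A=proj(c,HOLE,p);L=[HOLE+AY*a for a in (-.045,-.03,.0,.02,.033)]
print("axis",A,"leg exp",[proj(c,X,p).round(0).tolist() for X in L])
for r in range(140,310,4): print("%3d "%r+''.join('#' if g[r,x]>205 else '+' if g[r,x]>150 else '.' if g[r,x]>100 else ' ' for x in range(250,390,2)))
E
```

```text
time_s: 24.1
ee_pos: [0.6154, -0.0567, 0.1941]
ee_rot: [0.186, 0.679, 0.681, 0.204]
wrist_force: [-2.5, -2.9, -2.4]
width: 0.219
finger_force: 77.0
F tool [-2.9 -3.4  0.6] M [ 0.8  -0.47 -0.11] axle-frame from TIP mm [ -5.77 -45.87  -5.97] tilt [-0.000e+00 -1.000e-03  1.615e+00]
d [-0.0002 -0.0005  0.    ] r [0.001  0.0006 0.0002] rows 1.0
time_s: 25.1
ee_pos: [0.5738, -0.0589, 0.2658]
ee_rot: [0.189, 0.678, 0.68, 0.205]
wrist_force: [0.5, 0.1, -0.6]
width: 0.602
finger_force: 0.0
F tool [0.1 0.1 0.8] M [ 0.23 -0.04  0.06] axle-frame from TIP mm [ -3.08 -46.1   76.92] tilt [-0.004 -0.007  1.615]
axis [319.0712419 171.474168 ] leg exp [[322.0, 244.0], [321.0, 221.0], [319.0, 171.0], [318.0, 136.0], [317.0, 113.0]]
140                      .+###+++++.###++++++++....         ............++
144                    .....###+....###..++++++++...         ...........##
148                  ........####+++###+++++.+++++++..        ..........##
152                 ........ .+###..###+++++#+.++++....        .........++
156                .+..........+##+.###+..++++#++++....        ...........
16
[... 2143 characters left out ...]
 .   ... ...................#
276  ... ... ..................  . .      .           .  ................#
280 ..  ....   .......  .... ..                ..  .  ...................#
284    .  .......       ...  .  .                       ... .............#
288 .   .          ....  .                               . ..............#
292 .                    .                                 .. . .........#
296              .                                       .  .  .. .....   
300              .                                             .   ...    
304                                                               .  .    
308                                                                 ..
```

The clip is released and home: nose at row 158, waist at row 186, midway at the axle axis (171.5), and coil at row 243 where expected. Handing in.

```bash
python3 -c "
from rig import close_job
print(close_job())"
```

```text
the job is handed in; nothing more can be done
None
```

The 64 mm wheel is seated against the axle's shoulder on the larger vice, the clip's straight leg is through the cross hole with its bowed leg snapped round the axle, and the gripper has let go. I handed the job in at about 25 s; the multimeter, tub and screwdriver were never approached, though I did not check them in a final image.

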